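Empty the shielded vial store with its folding crank

ROBOT

A 6-joint arm with a two-finger parallel gripper is mounted at the origin on the work surface; the furniture and walls round the work are solid. World frame = base frame: x ahead of the robot, y to its left, z up, the work surface at z = 0. Lengths are in mm, angles in rad, forces in N, time in s.
With the tool pointing down it reaches from about 350 to 975 mm from the base axis. Payload 7.1 kg.
Tool frame: the origin (TCP) lies at the very end of the fingers, on their centre line; the grasp point (between the pads) lies 19 mm behind it; x points along the fingers, y is the direction in which the jaws open and shut, and the axes are right-handed (so a half turn about x gives the same grasp; the last joint's range is limited). The gripper opens to 88 mm and grips with 3 to 60 N. Pads are 20 mm wide; open, the fingers measure 115 mm over their backs; the gripper's body (75 mm by 178 mm) begins 61 mm behind the grasp point.
Start: joints at [-1.194, 0.423, 1.63, -0, 1.089, -0.019], TCP at [240.982, -576.656, 191.575] pointing down, gripper open.
Joint ranges: [-3, 3], [-0.9, 2.11], [0.09, 2.58], [-1.31, 4.45], [0.11, 2.69], [-2.54, 2.54]. Speed limits (rad/s): [2.39, 2.39, 3.01, 3.14, 3.14, 3.14].

INTERFACE

Orientations are given as a rotation vector (axis times angle).
In Python, from workcell import ctrl gives the robot as it stands. The module is installed in compiled form; this text tells all that it offers.
- The arm moves only by the tool carry_out, never from a script. Its argument "commands" is a list of rows, each a list of 6 numbers: the shift along the tool's x, y, z in m, then the turn, a rotation vector about the tool's x, y, z in degrees. In form: [[tx, ty, tz, rx, ry, rz], ...]. A call has 1 to 8 rows; each row shifts and turns the pose as measured when the row begins, along the tool's axes as they then stand; what a row does not reach is not made up. A row lasts 1/8 s, in which the tool goes at most 62.5 mm and 10.7 degrees, less where a joint would pass 70% of its speed; a pose out of reach is approached as far as the arm can. A call with a gripper value outside its range is refused whole. "grip" is the closure, from 0 (fully open) to 1 (shut), set as the call begins (left out, the last holds). The fingers move at their own pace and stop on an object; the grip force is fixed at half the most. Time passes only in rows, so rows that do not move let the fingers close. It gives the time, the measured TCP pose, the force and the opening at its end, in the units of the state.
- ctrl.get_obs(): the state, without advancing time (a new reading comes with each control period).
- ctrl.get_image(name): name is "scene" or "top" or "wrist"; returns a dict with "pixels" (384x512x3 uint8, blue, green, red), "intrinsics" (3x3 intrinsics, pixels), "rvec" (rotation vector, rad) and "tvec" (3), from world to camera coordinates, as OpenCV has them. Camera axes: x right, y down, z forward; pixel columns grow to the right and rows downward; lengths in mm; the calibration is good to about 2 mm. The wrist camera is an equidistant fisheye: a pixel r from the principal point sees the ray r / f radians off the axis. A picture is of the moment at which its call begins. There is no depth.
- ctrl.close_job(): hands the job in, once; it reports no verdict.
The state is a dict: "t": time; "qpos": joint angles; "qvel": joint speeds; "joint_torque": joint torques, N m; "ee_pos": TCP position; "orientation": TCP orientation; "ft_force": force on the tool from outside, world axes, zero at the start; "moment": the same for the moment, N m; "width": finger opening in mm.
Only numpy, scipy, OpenCV 4.12 (cv2) and the standard library are available. Lean on these libraries where they do the work, as an engineer would, in place of code of your own. Each camera call takes 0.05 s, during which the arm holds its last target. There are 200 camera calls.

TASK

The shielded vial store is to be emptied. Swing its folded crank handle up until it catches, wind the yellow cover fully open, lift every vial out of its well and stand each upright in a compartment of its own in the blue carrier; then wind the cover fully shut again and fold the crank handle down flat so that the wheel is locked. Leave the bottle, the pot, the cell box and everything else where they are.

Things in the scene. Friction and masses are not known exactly. Their poses are not given: they have to be found in the camera images.
- vial_store: Fixed shielded store, about 130 x 300 mm. Origin on the worktop under the middle of its row of 4 wells; y runs along the row, z up; the cover opens along -x. Aluminium well block 56 x 177 mm, top at z = 52 mm; a wall each side of the row (inner faces at x = +-20 mm) rises to z = 73 mm, so fingers go in straight from above and close along y. Drive (47 mm high) and handwheel are at its -y end.
- well_1 (a point): Centre of the mouth of well 1, 52 mm above the worktop, at x = 0, y = -70.5 mm in the store's frame. Round well 25 mm wide, 32 mm deep, floor 20 mm above the worktop. 25 mm free between neighbouring vials.
- well_2 (a point): Centre of the mouth of well 2, 52 mm above the worktop, at x = 0, y = -23.5 mm in the store's frame. Round well 25 mm wide, 32 mm deep, floor 20 mm above the worktop. 25 mm free between neighbouring vials.
- well_3 (a point): Centre of the mouth of well 3, 52 mm above the worktop, at x = 0, y = 23.5 mm in the store's frame. Round well 25 mm wide, 32 mm deep, floor 20 mm above the worktop. 25 mm free between neighbouring vials.
- well_4 (a point): Centre of the mouth of well 4, 52 mm above the worktop, at x = 0, y = 70.5 mm in the store's frame. Round well 25 mm wide, 32 mm deep, floor 20 mm above the worktop. 25 mm free between neighbouring vials.
- shield_cover (a joint): Slide of the yellow lead cover, m: 0 = shut over the wells, 0.054 = fully open (moved along the store's -x). Cover 60 (x) x 198 (y) mm, centred over the wells when shut, underside at z = 75, top at z = 91 mm. Geared to the handwheel, 6.4 mm a radian; too stiff to push by hand (over 40 N).
- handwheel (a joint): Turn of the handwheel, rad, counter-clockwise from above: 0 = at its stop, cover shut; 8.378 (1 1/3 turns) = at the other stop, cover fully open. Wheel 112 mm over the rim, rim 12 mm thick, in a level plane 80 mm above the worktop; hub and spokes are dished 20 mm below it except near the rim. Takes about 6 N at the crank's knob.
- wheel_axis (a point): Centre of the handwheel, in the wheel plane, 80 mm above the worktop, at x = 20, y = -160 mm in the store's frame; fixed, axes as the store's.
- crank_handle (a joint): Swing of the folding crank, rad: 0 = folded flat across the wheel, 1.571 = upright and caught. Folded, its toe stands in a fork on the base (3 mm play) and locks the wheel; the toe is clear beyond 1.2. Past about 1.39 a spring catch draws it to 1.57 and holds it (about 3 N at the knob to pass, either way); below that it falls back. It folds home only with the wheel within 0.04 of 0.
- crank_hinge (a point): Hinge of the crank, on the wheel's rim, in the wheel plane, 50 mm from wheel_axis; with the wheel at 0 it lies from wheel_axis in the direction (-0.878, 0.479) of the store's x, y axes; it goes round with the wheel. The hinge pin is level and tangent to the rim.
- knob_centre (a point): Centre of the crank's black ball knob, 24 mm in diameter, to be held; 54 mm from crank_hinge. Folded, the shank lies in the wheel plane pointing from the hinge across the wheel's axis (the knob lies 4 mm beyond the axis); upright, the knob stands straight over crank_hinge. The knob spins freely on its shank (9 mm thick).
- vial_a: Amber vial with black cap, 22 mm in diameter up to 34 mm, sloping in below the cap, 50 mm tall, cap 20 mm wide over the top 10 mm; origin under its foot, z along it. Starts in a well, its foot 20 mm above the worktop, its top 18 mm above the block. Held by the cap alone it can tip in the fingers: reach about 14 mm below its top. May be absent.
- vial_b: Amber vial with black cap, 22 mm in diameter up to 34 mm, sloping in below the cap, 50 mm tall, cap 20 mm wide over the top 10 mm; origin under its foot, z along it. Starts in a well, its foot 20 mm above the worktop, its top 18 mm above the block. Held by the cap alone it can tip in the fingers: reach about 14 mm below its top. May be absent.
- vial_c: Amber vial with black cap, 22 mm in diameter up to 34 mm, sloping in below the cap, 50 mm tall, cap 20 mm wide over the top 10 mm; origin under its foot, z along it. Starts in a well, its foot 20 mm above the worktop, its top 18 mm above the block. Held by the cap alone it can tip in the fingers: reach about 14 mm below its top. May be absent.
- vial_d: Amber vial with black cap, 22 mm in diameter up to 34 mm, sloping in below the cap, 50 mm tall, cap 20 mm wide over the top 10 mm; origin under its foot, z along it. Starts in a well, its foot 20 mm above the worktop, its top 18 mm above the block. Held by the cap alone it can tip in the fingers: reach about 14 mm below its top. May be absent.
- vial_carrier: Loose blue carrier, 36 (x) x 132 (y) mm, 149 mm over its end tabs, 36 mm high; origin under its centre, y along its row of four compartments, each 28 x 28 mm, at y = -48, -16, 16, 48 mm; floor at z = 4 mm (a vial standing in it has its top at 54 mm), walls 4 mm thick. It may get knocked aside.
- cell_box: Bystander: small black box 47 x 58 x 28 mm.
- blue_cap_bottle: Bystander: clear 100 ml bottle with blue cap, 56 mm wide, 105 mm tall.
- sample_pot_0: Bystander: clear screw pot with blue lid, 51 mm wide, 59 mm tall.

How it is judged (in metres and radians):
On the way, in this order (a step that is already met when the one before it is completed fails the run):
1. the crank handle is swung up and caught while the cover is still shut (value of joint crank_handle above 1.45 rad and value of joint shield_cover below 0.003 m), for 0.2 s.
2. the cover is wound fully open (value of joint shield_cover above 0.051 m), for 0.2 s.
3. every vial stands upright in the carrier (x of vial_a in the frame of vial_carrier between -0.015 and 0.015 m and y of vial_a in the frame of vial_carrier between -0.07 and 0.07 m and z of each of vial_a, vial_b, vial_c, vial_d in the frame of vial_carrier below 0.01 m and angle between each of vial_a, vial_b, vial_c, vial_d's own z axis and vertical below 0.2 rad and x of vial_b in the frame of vial_carrier between -0.015 and 0.015 m and y of vial_b in the frame of vial_carrier between -0.07 and 0.07 m and x of vial_c in the frame of vial_carrier between -0.015 and 0.015 m and y of vial_c in the frame of vial_carrier between -0.07 and 0.07 m and x of vial_d in the frame of vial_carrier between -0.015 and 0.015 m and y of vial_d in the frame of vial_carrier between -0.07 and 0.07 m), for 0.2 s.
4. the cover is wound shut again (value of joint shield_cover below 0.0015 m), for 0.2 s.
At the end, for the whole second after the job is handed in: Every vial stands at rest in a carrier compartment (foot on its floor, leaning under 0.2 rad); the carrier stands level on the worktop; the cover is shut to within 1.5 mm; the crank handle is folded to under 0.15 rad; no bystander has moved over 30 mm (all of step 3 and linear speed of each of vial_a, vial_b, vial_c, vial_d below 0.02 m/s and value of joint shield_cover below 0.0015 m and value of joint crank_handle below 0.15 rad and angle between vial_carrier's own z axis and vertical below 0.05 rad and height (world z) of vial_carrier below 0.005 m); the robot touches nothing.
It fails at once if a bystander (cell box, bottle, pot) is moved more than 30 mm (distance of any of cell_box, blue_cap_bottle, sample_pot_0 from where it was at the start of the episode above 0.03 m).
Of vial_a, vial_b, vial_c, vial_d only 2 to 4 are there at a start; the rules pass over those that are not, and their reading is None.
At some moment in a run one of vial_carrier may be knocked a few centimetres aside while the robot is not near it.
It also fails if it takes over 210 s, if anything falls off the work surface, if the arm or the gripper's body presses on something with over 40 N, if the wrist force passes 120 N, or if a joint passes its speed limit or range.

## Working session

There is one attempt and no reset: what is moved stays moved. The work goes in short steps, Python scripts to look and compute and a tool call to move; the robot and the scene stay as the last step left them, time stands still between calls to the robot, and variables do not carry over. Pictures are saved under pics/ and viewed, about 12 in all and at most 16, crops included, and the job is handed in when it is done.

Besides the shell and the picture viewer there is one more tool, called after "Emit:" as name(argument=value, ...) on one line, values as JSON. carry_out: Moves the arm, as the interface text tells. Its arguments: {"type":"object","properties":{"commands":{"type":"array"},"grip":{"type":"number"}},"required":["commands"]}

```bash
mkdir -p pics
cat > h.py <<'E'
import numpy as np, cv2
from scipy.spatial.transform import Rotation as R
from workcell import ctrl
def snap(name,fn=None):
    im=ctrl.get_image(name)
    if fn: cv2.imwrite('pics/'+fn,im['pixels'])
    return im
def ray(im,u,v,fish=False):
    K=np.array(im['intrinsics']);Rm=R.from_rotvec(np.ravel(im['rvec'])).as_matrix();t=np.ravel(im['tvec'])
    x=(u-K[0,2])/K[0,0];y=(v-K[1,2])/K[1,1]
    if fish:
        r=np.hypot(x,y); s=np.sin(r)/r if r>1e-9 else 1; d=np.array([x*s,y*s,np.cos(r)])
    else: d=np.array([x,y,1.])
    d=Rm.T@d
    return -Rm.T@t, d/np.linalg.norm(d)
def plane(im,u,v,z,fish=False):
    c,d=ray(im,u,v,fish); return c+d*(z-c[2])/d[2]
def proj(im,p,fish=False):
    K=np.array(im['intrinsics']);Rm=R.from_rotvec(np.ravel(im['rvec'])).as_matrix()
    q=Rm@np.asarray(p,float)+np.ravel(im['tvec'])
    if fish:
        th=np.arctan2(np.hypot(q[0],q[1]),q[2]); n=np.hypot(q[0],q[1])+1e-12; x,y=q[0]/n*th,q[1]/n*th
    else: x,y=q[0]/q[2],q[1]/q[2]
    return np.array([K[0,0]*x+K[0,2],K[1,1]*y+K[1,2]])
def tri(a,b):
    A=np.zeros((3,3));B=np.zeros(3)
    for c,d in (a,b):
        P=np.eye(3)-np.outer(d,d);A+=P;B+=P@c
    p=np.linalg.solve(A,B); return p,[np.linalg.norm((np.eye(3)-np.outer(d,d))@(p-c)) for c,d in (a,b)]
E
python3 - <<'E'
from h import *
o=ctrl.get_obs();print(o)
a=snap('scene','s0.png');b=snap('top','t0.png');c=snap('wrist','w0.png')
for i in (a,b,c):print(i['intrinsics'],i['rvec'],i['tvec'],ray(i,256,192)[0])
E
```

```text
{'t': 0.0, 'qpos': array([-1.19398324e+00,  4.23811246e-01,  1.63071609e+00, -2.93895792e-06,
        1.08862276e+00, -1.90215136e-02]), 'qvel': array([-0.00075445, -0.000309  ,  0.00108728,  0.00027079, -0.00031132,
       -0.00205015]), 'joint_torque': array([-4.07088410e-04, -5.44619930e+01, -2.73668057e+01,  6.42897910e-02,
        2.27251992e-02, -1.30306234e-04]), 'ee_pos': array([ 240.76581373, -576.08333365,  190.809977  ]), 'orientation': array([ 2.00444973,  0.40360279, -2.00502161]), 'ft_force': array([0.24549515, 0.52030508, 0.04390222]), 'moment': array([-0.02567183,  0.02121733, -0.00207855]), 'width': 87.62629706598764}
[[380.36370065   0.         253.73377469]
 [  0.         380.36370065 187.06678597]
 [  0.           0.           1.        ]] [ 0.63775045 -2.70487892  1.04953283] [ 412.71251676  171.28936236 1103.6182249 ] [ 87.9476161  736.39772814 931.46575691]
[[446.71329591   0.         251.57626626]
 [  0.         446.71329591 190.7686492 ]
 [  0.           0.           1.        ]] [ 1.77968188 -2.13493321  0.53115412] [ 111.8071631   430.17130865 1475.48996264] [-287.8333008   164.58662912 1504.88606174]
[[297.31863964   0.         257.73001828]
 [  0.         297.31863964 192.32090399]
 [  0.           0.           1.        ]] [-2.42170525  1.6140041   0.21846099] [-624.53516244  -32.87083812  389.44198832] [ 306.52470893 -548.97173144  384.00828673]
```

View pics/s0.png

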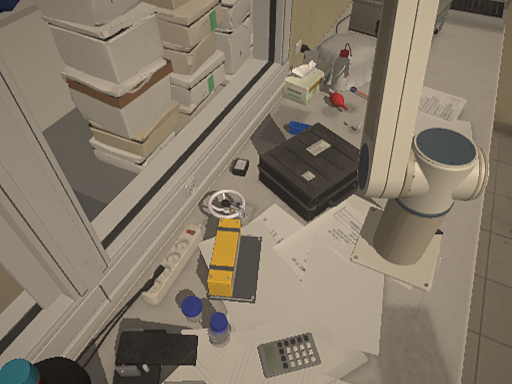

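View pics/t0.png

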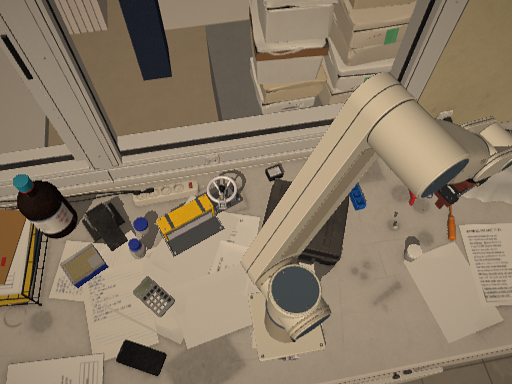

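The scene view shows the store: yellow cover near (225,258), wheel near (227,204), and the carrier half hidden near (297,128). In the top view the cover is near (187,214), the wheel near (224,190) and the carrier near (358,196).

Run:
```python
from h import *
a=snap('scene');b=snap('top')
def mask(im,lo,hi):
    return cv2.inRange(cv2.cvtColor(im['pixels'],cv2.COLOR_BGR2HSV),lo,hi)
for n,im in (('scene',a),('top',b)):
    for col,lo,hi in (('yel',(18,120,100),(32,255,255)),('blue',(100,130,60),(125,255,255))):
        m=mask(im,lo,hi);cs,_=cv2.findContours(m,cv2.RETR_EXTERNAL,cv2.CHAIN_APPROX_NONE)
        for c in cs:
            if cv2.contourArea(c)>25:
                r=cv2.minAreaRect(c);print(n,col,cv2.contourArea(c),np.round(r[0],1),np.round(cv2.boxPoints(r),0).tolist())
                if col=='blue': print('   z20',plane(im,*r[0],20)[:2].round())
                else: print('   z91',[plane(im,*p,91)[:2].round().tolist() for p in cv2.boxPoints(r)])
c1=cv2.resize(a['pixels'][170:310,180:290],None,fx=5,fy=5,interpolation=3)[:,:]
c2=cv2.resize(b['pixels'][160:270,150:260],None,fx=5,fy=5,interpolation=3)
c1=cv2.resize(c1,(440,560));c2=cv2.resize(c2,(560,560))
cv2.imwrite('pics/c0.png',np.hstack([c1,c2])[:,:1000]); 
print(c1.shape,c2.shape)
z=np.hstack([cv2.resize(c1,(346,440)),cv2.resize(c2,(440,440))]);cv2.imwrite('pics/c0.png',z)
```

```text
scene yel 587.0 [219.5 282.5] [[207.0, 269.0], [232.0, 269.0], [232.0, 296.0], [207.0, 296.0]]
   z91 [[416.0, 351.0], [360.0, 323.0], [325.0, 387.0], [378.0, 413.0]]
scene yel 754.5 [224.6 248.1] [[210.0, 264.0], [216.0, 228.0], [239.0, 232.0], [233.0, 268.0]]
   z91 [[416.0, 336.0], [460.0, 232.0], [398.0, 215.0], [358.0, 319.0]]
scene yel 174.5 [229.2 226.4] [[217.0, 234.0], [218.0, 218.0], [241.0, 219.0], [240.0, 235.0]]
   z91 [[448.0, 246.0], [472.0, 198.0], [414.0, 174.0], [391.0, 223.0]]
scene blue 135.5 [299. 128.] [[289.0, 122.0], [309.0, 122.0], [309.0, 134.0], [289.0, 134.0]]
   z20 [ 448. -355.]
top yel 76.0 [ 14.  301.4] [[-0.0, 300.0], [28.0, 298.0], [28.0, 302.0], [0.0, 304.0]]
   z91 [[209.0, 888.0], [199.0, 800.0], [186.0, 798.0], [195.0, 886.0]]
top yel 41.5 [  8.5 296.2] [[-0.0, 295.0], [17.0, 293.0], [17.0, 297.0], [0.0, 299.0]]
   z91 [[225.0, 889.0], [221.0, 835.0], [209.0, 833.0], [213.0, 887.0]]
top yel 53.5 [ 86. 262.] [[71.0, 265.0], [89.0, 247.0], [102.0, 260.0], [84.0, 278.0]]
   z91 [[289.0, 668.0], [342.0, 609.0], [288.0, 567.0], [236.0, 626.0]]
top yel 183.5 [ 29.7 264.9] [[23.0, 294.0], [32.0, 235.0], [37.0, 235.0], [28.0, 295.0]]
   z91 [[215.0, 818.0], [420.0, 798.0], [414.0, 781.0], [210.0, 802.0]]
top yel 807.5 [186. 217.] [[155.0, 220.0], [206.0, 193.0], [217.0, 214.0], [166.0, 241.0]]
   z91 [[401.0, 381.0], [474.0, 194.0], [381.0, 166.0], [313.0, 349.0]]
top blue 113.0 [ 91.1 275.6] [[75.0, 284.0], [105.0, 263.0], [108.0, 267.0], [77.0, 288.0]]
   z20 [265. 623.]
top blue 83.0 [134. 244.] [[129.0, 239.0], [139.0, 239.0], [139.0, 249.0], [129.0, 249.0]]
   z20 [354. 472.]
top blue 124.5 [140.5 224. ] [[134.0, 218.0], [147.0, 218.0], [147.0, 230.0], [134.0, 230.0]]
   z20 [427. 445.]
top blue 223.5 [356.4 197.3] [[346.0, 189.0], [357.0, 184.0], [367.0, 206.0], [356.0, 211.0]]
   z20 [ 391. -356.]
(560, 440, 3) (560, 560, 3)
```

View pics/c0.png

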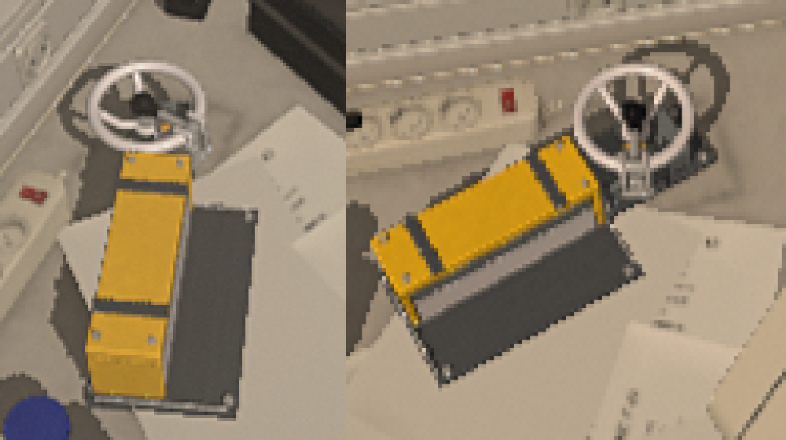

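The crops show the wheel centre at about (222,189.5) in top and (227,203) in scene. The crank is folded with its hinge towards the robot, and the dark base plate marks the side the cover opens to.

```bash
cat >> h.py <<'E'
def go(p,yaw=None,o=None):
    """delta in tool axes (mm) and turn (deg) to reach p with tool down and jaws (tool y) at yaw deg"""
    o=o or ctrl.get_obs(); M=R.from_rotvec(o['orientation']); d=M.inv().apply(np.asarray(p)-o['ee_pos'])
    y=M.apply([0,1,0]); print('tcp',o['ee_pos'].round(1),'t',round(o['t'],2),'F',o['ft_force'].round(1),'w',round(o['width'],1),'xaxis',M.apply([1,0,0]).round(3),'yawY',np.degrees(np.arctan2(y[1],y[0])).round(1),'q6',o['qpos'][5].round(2))
    print(' delta tool',d.round(1),end=' ')
    if yaw is not None:
        yv=np.array([np.cos(np.radians(yaw)),np.sin(np.radians(yaw)),0]);x=np.array([0,0,-1.]);T=R.from_matrix(np.c_[x,yv,np.cross(x,yv)])
        print('turn',np.degrees((M.inv()*T).as_rotvec()).round(1))
    else: print()
    return d
E
python3 - <<'E'
from h import *
a=ctrl.get_image('scene');b=ctrl.get_image('top')
def q(n,s,t):print(n,*[np.round(x,1) for x in tri(ray(a,*s),ray(b,*t))])
S=lambda u,v:(180+u/3.143,170+v/3.143)
T=lambda u,v:(150+(u-346)/4,160+v/4)
q('wheel',S(147,105),T(633,118))
q('knob',S(146,104),T(632,115))
q('corner far+y?',S(88,348),T(372,242))
q('cover wheel-end near',S(191,160),T(598,180))
q('cover wheelend far',S(123,155),T(570,136))
q('plate near +y',S(232,415),T(443,382))
q('plate near -y',S(257,212),T(640,272))
go([400,150,330])
w=b; print('carrier corners z36',[plane(b,*p,36)[:2].round() for p in ((346,189),(357,184),(367,206),(356,211))])
E
```

```text
wheel [481.4 135.2  81.5] [0.1 0.1]
knob [482.6 135.8  83.6] [0.7 0.7]
corner far+y? [398.1 376.3  87.8] [0.1 0.1]
cover wheel-end near [417.2 175.7  87.7] [4.4 4.4]
cover wheelend far [474.  193.8  78.9] [0.7 0.7]
plate near +y [292.1 338.6   1.4] [0.6 0.6]
plate near -y [360.6 151.4   9.4] [1.6 1.6]
tcp [ 240.9 -576.5  191.4] t 0.35 F [0.7 0.8 0. ] w 87.6 xaxis [-0.  0. -1.] yawY -67.3 q6 -0.02
 delta tool [-138.4 -609.1 -426.9] 
carrier corners z36 [array([ 424., -322.]), array([ 438., -369.]), array([ 342., -378.]), array([ 330., -333.])]
```

Emit:
carry_out(commands=[[-0.06, 0, 0, 0, 0, 0], [-0.06, 0, 0, 0, 0, 0], [-0.04, 0, 0, 0, 0, 0]], grip=0)

```text
t: 0.72
ee_pos: [240.1, -574.5, 351.1]
orientation: [2.006, 0.412, -2.01]
ft_force: [-0.7, -0.7, -0.4]
width: 87.4
```

Emit:
carry_out(commands=[[0, -0.03, -0.044, 0, 0, 0], [0, -0.03, -0.044, 0, 0, 0], [0, -0.03, -0.044, 0, 0, 0], [0, -0.03, -0.044, 0, 0, 0], [0, -0.03, -0.044, 0, 0, 0], [0, 0, 0, 0, 0, 0]])

```text
t: 1.48
ee_pos: [389.9, -347.3, 357.0]
orientation: [2.008, 0.4, -2.003]
ft_force: [0.3, -0.6, 0.1]
width: 88.0
```

Run:
```python
from h import *
go([430,150,300],-67.3)
im=snap('wrist','w1.png')
m=cv2.inRange(cv2.cvtColor(im['pixels'],cv2.COLOR_BGR2HSV),(100,130,50),(125,255,255))
cs,_=cv2.findContours(m,cv2.RETR_EXTERNAL,cv2.CHAIN_APPROX_NONE)
for c in cs:
    if cv2.contourArea(c)>80:
        pts=np.array([plane(im,*p[0],36,True)[:2] for p in c],np.float32)
        r=cv2.minAreaRect(pts);print(cv2.contourArea(c),cv2.minAreaRect(c)[0],r)
```

```text
tcp [ 389.9 -347.3  357. ] t 1.48 F [ 0.3 -0.6  0.1] w 88.0 xaxis [ 0.002  0.    -1.   ] yawY -67.5 q6 0.43
 delta tool [  57.2 -444.  -227.6] turn [-0.2 -0.1 -0. ]
1530.5 (267.79998779296875, 142.09999084472656) ((414.72601318359375, -356.5625), (146.26693725585938, 35.23955535888672), 4.75369119644165)
```

View pics/w1.png

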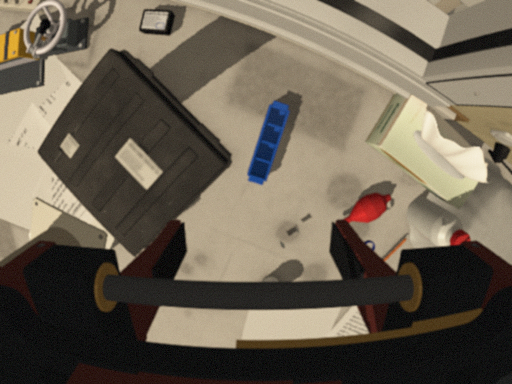

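The carrier appears at pixel (268,142). Its outline on the z=36 plane is 146 x 35 mm, which agrees with 149 x 36, centred near (415,-357) with its row at about 4.8°. Moving on to the store.

Emit:
carry_out(commands=[[0, -0.057, -0.0225, 0, 0, 0], [0, -0.057, -0.0225, 0, 0, 0], [0, -0.057, -0.0225, 0, 0, 0], [0, -0.057, -0.0225, 0, 0, 0], [0.01, -0.057, -0.0225, 0, 0, 0], [0.01, -0.057, -0.0225, 0, 0, 0], [0.02, -0.057, -0.0225, 0, 0, 0], [0, 0, 0, 0, 0, 0]])

```text
t: 2.52
ee_pos: [385.3, 80.9, 317.0]
orientation: [2.019, 0.382, -2.006]
ft_force: [-0.3, -0.9, 1.0]
width: 87.5
```

Run:
```python
from h import *
go([480,130,300],-67.3)
im=snap('wrist','w2.png')
for n,p in (('wheel',[481.4,135.2,80]),('hinge',[431.6,140.3,80]),('knob',[485.4,134.8,80])):print(n,proj(im,p,True).round())
print(ray(im,256,192,True))
```

```text
tcp [385.3  80.9 317. ] t 2.52 F [-0.3 -0.9  1. ] w 87.5 xaxis [ 0.007 -0.003 -1.   ] yawY -68.3 q6 1.37
 delta tool [  17.5  -10.6 -106.1] turn [-1.  -0.3 -0.3]
wheel [246.  87.]
hinge [230. 118.]
knob [247.  85.]
(array([449.99600853, 107.89164552, 510.51807434]), array([-0.24055697, -0.09627912, -0.96584816]))
```

View pics/w2.png

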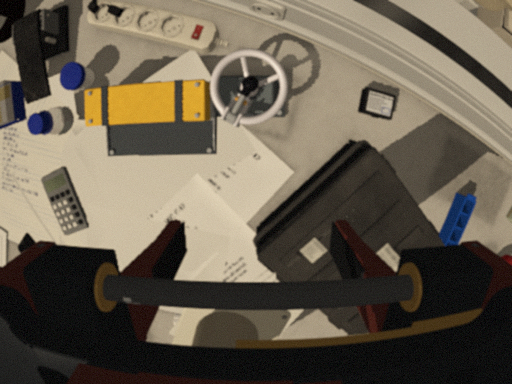

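The wheel is at about (250,87), hinge at (232,118) and knob at (248,86), within about 4 px of prediction. Next I'll put the camera over the wheel, with the jaws along the crank's hinge pin.

Emit:
carry_out(commands=[[0, -0.024, -0.023, 0, 0, 0], [0, -0.024, -0.023, 0, 0, 0], [0.039, 0, 0, 9.3, 0, 0], [0.039, 0, 0, 9.3, 0, 0], [0.039, 0, 0, 9.3, 0, 0], [0, 0, 0, 0, 0, 0]])

```text
t: 3.32
ee_pos: [421.7, 130.1, 202.1]
orientation: [-2.17, 0.156, 2.131]
ft_force: [-1.0, 0.5, 0.4]
width: 87.6
```

Run:
```python
from h import *
go([410,142,200],-96)
im=snap('wrist','w3.png')
for n,p in (('wheel',[481.4,135.2,80]),('hinge',[431.6,140.3,80]),('knob',[485.4,134.8,80])):print(n,proj(im,p,True).round())
old=cv2.imread('pics/w2.png')
print(ray(im,256,192,True)[0])
g=cv2.cvtColor(im['pixels'],cv2.COLOR_BGR2GRAY)
print(cv2.HoughCircles(cv2.medianBlur(g,3),cv2.HOUGH_GRADIENT,1,30,param1=100,param2=30,minRadius=35,maxRadius=90))
```

```text
tcp [421.7 130.1 202.1] t 3.33 F [-1.   0.5  0.4] w 87.6 xaxis [ 0.018 -0.005 -1.   ] yawY -98.1 q6 2.0
 delta tool [  1.8 -10.1  13.3] turn [-2.1 -1.  -0.2]
wheel [244. 127.]
hinge [246. 173.]
knob [244. 123.]
[488.7800668  120.35074586 396.51484777]
[[[245.5 124.5  50.8]
  [ 93.5 108.5  83.9]
  [ 61.5 135.5  81.7]
  [309.5 150.5  87.2]
  [259.5  93.5  39.6]]]
```

View pics/w3.png

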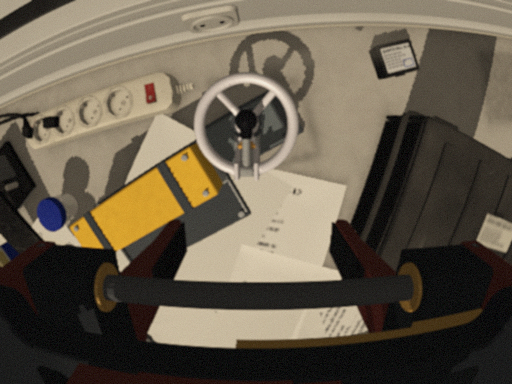

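The wheel is at (246,125), the knob at (246,122), and the hinge fork at about (246,172).

Run:
```python
from h import *
im=ctrl.get_image('wrist');b=ctrl.get_image('top');a=ctrl.get_image('scene')
# knob: dark blob near prediction
def dark(im,u,v,r):
    p=im['pixels'][v-r:v+r,u-r:u+r];m=(p.max(2)<45).astype(np.uint8);n,l,s,c=cv2.connectedComponentsWithStats(m)
    for i in range(1,n):
        if s[i,4]>15: print('blob',c[i]+[u-r,v-r],s[i])
dark(im,245,122,16)
w=(im['pixels'].min(2)>150).astype(np.uint8)[65:190,185:305]
print('ring',tri(ray(im,246,125,True),ray(b,221.8,189.5)),tri(ray(im,246,125,True),ray(a,226.8,203.4)))
print('plane80 wheel',plane(im,246,125,82,True),'knob',plane(im,246,122,80,True))
for u,v in ((300,38),(200,62),(400,30)):print('wall foot z0?',plane(im,u,v,0,True).round(),'z60',plane(im,u,v,60,True).round())
print('sill strip z60', plane(im,213,78,0,True))
# yellow edges
m=cv2.inRange(cv2.cvtColor(im['pixels'],cv2.COLOR_BGR2HSV),(15,120,60),(32,255,255));m[:,:60]=0
m=cv2.morphologyEx(m,cv2.MORPH_CLOSE,np.ones((21,21)))
c=max(cv2.findContours(m,0,1)[0],key=cv2.contourArea)
pts=np.array([plane(im,*p[0],91,True)[:2] for p in c],np.float32);print(cv2.minAreaRect(pts),cv2.boxPoints(cv2.minAreaRect(pts)).round())
```

```text
blob [246.44050104 122.38830898] [  4   0  25  32 479]
blob [258.45454545 133.22727273] [27 23  5  8 22]
ring (array([484.84399766, 134.2784446 ,  74.75728099]), [np.float64(0.6149453385867376), np.float64(0.6149453385866754)]) (array([483.98354325, 133.01088043,  77.75680463]), [np.float64(0.9959874294916071), np.float64(0.9959874294914824)])
plane80 wheel [484.88541894 133.37980746  82.        ] knob [488.03777641 132.99966582  80.        ]
wall foot z0? [593.  48.   0.] z60 [578.  59.  60.]
wall foot z0? [579. 185.   0.] z60 [565. 176.  60.]
wall foot z0? [ 601. -104.    0.] z60 [584. -70.  60.]
sill strip z60 [553.57159412 171.0848969    0.        ]
((392.1980285644531, 295.71795654296875), (110.94746398925781, 270.2291259765625), 37.47299575805664) [[266. 369.]
 [430. 155.]
 [518. 222.]
 [354. 437.]]
```

Emit:
carry_out(commands=[[0, 0, 0, -10.6, 0, 0], [0, 0, 0, -10.6, 0, 0], [0, 0, 0, -10.6, 0, 0], [0, 0, 0, -10.6, 0, 0], [0, 0, 0, -10.6, 0, 0], [0, 0, 0, -10.6, 0, 0], [0, 0, 0, -10.6, 0, 0], [0, 0, 0, -10.6, 0, 0]], grip=0.55)

```text
t: 4.53
ee_pos: [433.3, 133.3, 220.4]
orientation: [1.386, 1.076, -1.315]
ft_force: [-0.1, -0.3, -0.8]
width: 39.6
```

Emit:
carry_out(commands=[[0, 0, 0, -10.6, 0, 0], [0, 0, 0, -10.6, 0, 0], [0, 0, 0, -10.6, 0, 0], [0, 0, 0, -10.6, 0, 0], [0, 0, 0, -10.6, 0, 0], [0, 0, 0, -10.6, 0, 0], [0, 0, 0, -10.6, 0, 0], [0, 0, 0, -10.6, 0, 0]])

```text
t: 5.52
ee_pos: [441.7, 134.5, 235.8]
orientation: [0.229, 1.488, -0.197]
ft_force: [-0.2, -0.1, -1.2]
width: 39.6
```

```bash
python3 -c "
from h import *
go([487,133.3,150],84)"
```

```text
tcp [441.7 134.5 235.8] t 5.53 F [-0.2 -0.1 -1.2] w 39.6 xaxis [ 0.074  0.01  -0.997] yawY 74.3 q6 -1.01
 delta tool [88.9  8.5 37.9] turn [-9.7  4.1 -1.4]
```

Emit:
carry_out(commands=[[0, 0, 0, -9.7, 4.1, -1.4], [0, 0, 0, 0, 0, 0], [0.03, 0.002, 0.022, 0, 0, 0], [0.055, 0.002, 0.022, 0, 0, 0], [0, 0, 0, 0, 0, 0]])

```text
t: 6.15
ee_pos: [491.5, 134.8, 156.6]
orientation: [0.089, 1.553, -0.082]
ft_force: [-0.9, -0.8, 0.4]
width: 39.5
```

Run:
```python
from h import *
go([487,133.3,66],84)
im=snap('wrist','w4.png')
print(proj(im,[487,133.3,80],True),proj(im,[483.5,134,80],True),ray(im,256,192,True)[0])
```

```text
tcp [491.5 134.8 156.6] t 6.15 F [-0.9 -0.8  0.4] w 39.5 xaxis [ 0.016  0.003 -1.   ] yawY 83.8 q6 -1.22
 delta tool [90.5 -2.4 -5.8] turn [-0.2  0.9 -0.3]
[256.20513587 185.85841134] [256.53495774 182.17904568] [414.64047543 141.52480654 348.55189775]
```

View pics/w4.png

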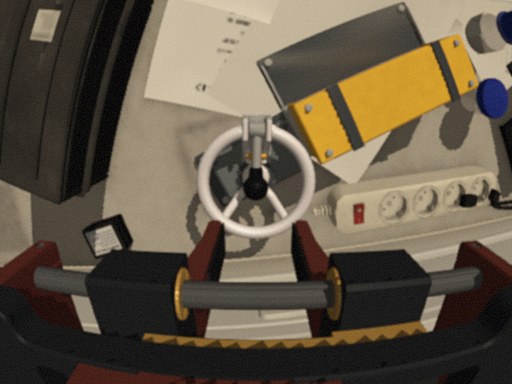

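The knob is at (256,183) against a predicted (256,186), so it lies about 2 mm nearer. Descending on it.

Emit:
carry_out(commands=[[0.03, -0.001, -0.005, 0, 0.9, 0], [0.03, 0, 0, 0, 0, 0], [0.026, 0, 0, 0, 0, 0], [0, 0, 0, 0, 0, 0]])

```text
t: 6.7
ee_pos: [493.5, 137.3, 83.0]
orientation: [0.098, 1.547, -0.08]
ft_force: [-1.4, -0.3, 0.9]
width: 39.6
```

Run:
```python
from h import *
go([486,133.6,66],84)
```

```text
tcp [493.5 137.3  83. ] t 6.7 F [-1.4 -0.3  0.9] w 39.6 xaxis [ 0.022  0.01  -1.   ] yawY 83.5 q6 -1.22
 delta tool [16.8 -4.7 -7.3] turn [-0.5  1.2 -0.7]
```

Emit:
carry_out(commands=[[0.008, -0.004, -0.007, 0, 1.2, -0.7], [0.008, 0, 0, 0, 0, 0], [0, 0, 0, 0, 0, 0], [0, 0, 0, 0, 0, 0]])

```text
t: 7.2
ee_pos: [488.7, 134.9, 71.3]
orientation: [0.092, 1.562, -0.088]
ft_force: [0.2, 0.1, -0.1]
width: 39.6
```

Run:
```python
from h import *
go([486,133.6,66],84)
```

```text
tcp [488.7 134.9  71.3] t 7.2 F [ 0.2  0.1 -0.1] w 39.6 xaxis [ 0.007  0.002 -1.   ] yawY 83.5 q6 -1.21
 delta tool [ 5.3 -1.7 -2.5] turn [-0.5  0.4 -0.2]
```

Emit:
carry_out(commands=[[0.006, -0.001, -0.003, 0, 0.4, 0], [0, 0, 0, 0, 0, 0]])

```text
t: 7.45
ee_pos: [485.5, 134.3, 65.0]
orientation: [0.092, 1.569, -0.087]
ft_force: [0.3, 0.1, -0.4]
width: 39.5
```

Emit:
carry_out(commands=[[0, 0, 0, 0, 0, 0], [0, 0, 0, 0, 0, 0], [0, 0, 0, 0, 0, 0]], grip=1)

```text
t: 7.82
ee_pos: [485.5, 134.2, 64.9]
orientation: [0.092, 1.569, -0.088]
ft_force: [-0.4, 0.9, 0.0]
width: 13.1
```

Run:
```python
from h import *
go([486,133.6,66],84)
```

```text
tcp [485.5 134.2  64.9] t 7.83 F [-0.4  0.9  0. ] w 13.1 xaxis [-0.     0.003 -1.   ] yawY 83.4 q6 -1.22
 delta tool [-1.1 -0.6  0.5] turn [-0.6 -0.  -0.2]
```

Emit:
carry_out(commands=[[0, 0, 0, 0, 0, 0], [0, 0, 0, 0, 0, 0]])

```text
t: 8.07
ee_pos: [485.6, 134.2, 65.0]
orientation: [0.092, 1.569, -0.088]
ft_force: [0.7, -1.5, -0.2]
width: 0.2
```

Run:
```python
from h import *
go([486,133.6,66],84)
im=snap('wrist')
cv2.imwrite('pics/w5.png',cv2.resize(im['pixels'][90:290,160:360],None,fx=3,fy=3,interpolation=2))
```

```text
tcp [485.6 134.2  65. ] t 8.07 F [ 0.7 -1.5 -0.2] w 0.2 xaxis [-0.     0.003 -1.   ] yawY 83.4 q6 -1.22
 delta tool [-1.  -0.6  0.5] turn [-0.6 -0.  -0.2]
```

View pics/w5.png

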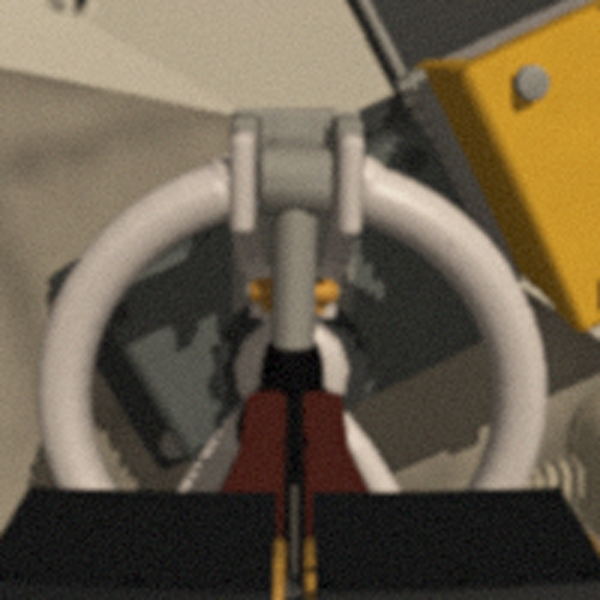

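The crop shows the fingers fully shut just on the far side of the knob, whose near edge shows at crop (290,368). They missed it, so I'll check the projection.

Run:
```python
from h import *
im=ctrl.get_image('wrist');o=ctrl.get_obs()
print('cam',ray(im,256,192,True)[0],'tcp',o['ee_pos'])
for z in (0,19,40,60):
    print(z,proj(im,o['ee_pos']+[0,0,z],True).round(1))
print('knob near edge v~',proj(im,[474,134,80],True),proj(im,[486,134,80],True),proj(im,[486,134,92],True),proj(im,[482.5,134.3,80],True),'hinge',proj(im,[432.7,139.3,80],True))
print('hinge plane',plane(im,160+295/3,90+170/3,84,True), 'rim L/R', plane(im,160+70/3,90+390/3,80,True),plane(im,160+518/3,90+390/3,80,True))
```

```text
cam [411.88039605 141.38378524 258.13187665] tcp [485.59002996 134.24132861  64.96800701]
0 [259.  220.8]
19 [259.2 231.5]
40 [259.5 245.8]
60 [259.8 262.8]
knob near edge v~ [256.74577869 212.37451444] [258.89459562 229.70195921] [259.01366175 237.2617863 ] [258.74009409 224.67883406] hinge [257.55528162 146.72163643]
hinge plane [432.25267341 139.8045184   84.        ] rim L/R [473.98820355  85.66785001  80.        ] [485.31008569 182.71891999  80.        ]
```

Emit:
carry_out(commands=[[0, 0, 0, 0, 0, 0], [0, 0, 0, 0, 0, 0], [0, 0, 0, 0, 0, 0], [-0.04, 0, 0, 0, 0, 0], [-0.04, 0, 0, 0, 0, 0], [0, 0, 0, 0, 0, 0]], grip=0.5)

```text
t: 8.93
ee_pos: [485.2, 133.9, 146.4]
orientation: [0.092, 1.571, -0.088]
ft_force: [0.5, -0.4, -0.2]
width: 44.0
```

Run:
```python
from h import *
go([486,133.6,66],84)
im=snap('wrist'); s=ctrl.get_image('scene')
print('cam',ray(im,256,192,True)[0],proj(im,[486,134,80],True),proj(s,[486,134,80]))
A=cv2.resize(im['pixels'][100:230,190:320],None,fx=3,fy=3,interpolation=2)
B=cv2.resize(s['pixels'][170:235,195:260],None,fx=6,fy=6,interpolation=2)
cv2.imwrite('pics/w6.png',np.hstack([A,B]))
```

```text
tcp [485.2 133.9 146.4] t 8.93 F [ 0.5 -0.4 -0.2] w 44.0 xaxis [-0.002  0.002 -1.   ] yawY 83.4 q6 -1.22
 delta tool [80.4 -0.4  1. ] turn [-0.6 -0.1 -0.1]
cam [411.82399428 141.1233227  339.68674781] [258.82501771 195.54714716] [225.64869599 202.92953543]
```

View pics/w6.png

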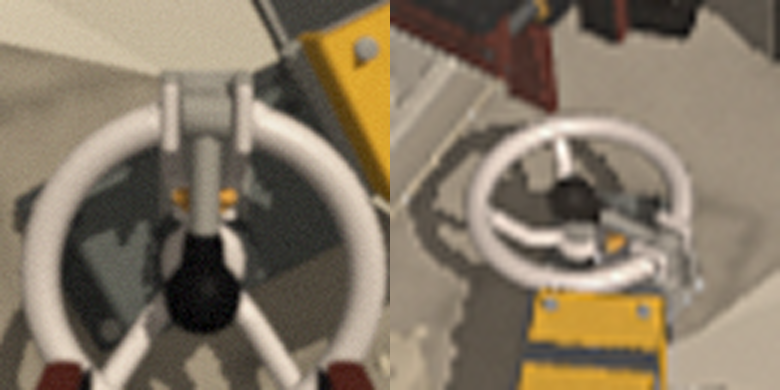

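The ball is at wrist pixel (257.7,197.7) and scene pixel (225.5,203.3), which confirms a knob at (487,134,80). The fingertips look larger than they should, so I'll check where they really end using the scene view.

Run:
```python
from h import *
s=ctrl.get_image('scene');o=ctrl.get_obs();t=ctrl.get_image('top')
M=R.from_rotvec(o['orientation']).as_matrix()
for k in (-1,1):
    for up in (0,19,45):
        p=o['ee_pos']+M@[-up,k*25,0];print(k,up,p.round(),proj(s,p).round(1))
A=s['pixels'][110:215,180:300].copy();A=cv2.resize(A,None,fx=5,fy=5,interpolation=2)
for k in (-1,1):
    for up in (0,19): 
        q=(proj(s,o['ee_pos']+M@[-up,k*25,0])-[180,110])*5;cv2.circle(A,tuple(int(v) for v in q),4,(0,255,0) if up==0 else (255,255,0),1)
cv2.imwrite('pics/s7.png',A)
```

```text
-1 0 [480. 108. 143.] [230.7 183.2]
-1 19 [480. 108. 162.] [230.3 178.5]
-1 45 [480. 108. 188.] [229.8 171.9]
1 0 [485. 158. 143.] [220.2 194.3]
1 19 [486. 158. 162.] [219.7 189.6]
1 45 [486. 158. 188.] [218.9 183.1]
```

View pics/s7.png

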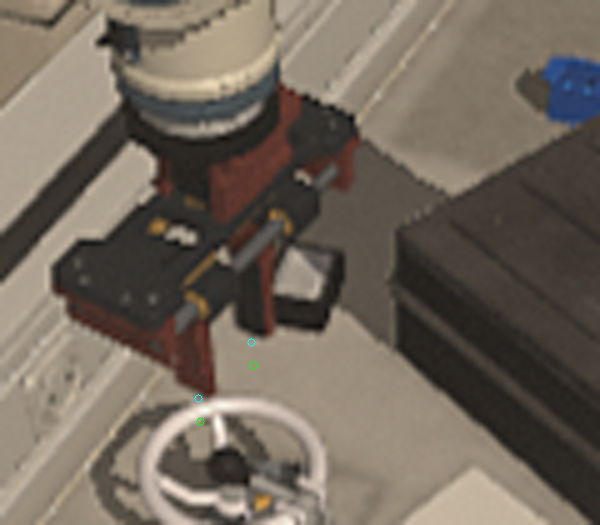

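The scene view shows the real finger ends at crop (205,392) and (258,333). The projected TCP ends, marked green, come out about 25 mm lower. I'll triangulate the true fingertips.

Run:
```python
from h import *
s=ctrl.get_image('scene');o=ctrl.get_obs();w=ctrl.get_image('wrist')
M=R.from_rotvec(o['orientation']).as_matrix()
print('tcp',o['ee_pos'],o['qpos'].round(4))
m=(cv2.inRange(cv2.cvtColor(w['pixels'],cv2.COLOR_BGR2HSV),(0,120,40),(10,255,200))|cv2.inRange(cv2.cvtColor(w['pixels'],cv2.COLOR_BGR2HSV),(172,120,40),(180,255,200)))
for v in range(214,240,3):
    x=np.where(m[v])[0]; print(v,x[(x>150)&(x<360)][[0,-1]] if len(x) else None, end=' ')
    L=x[(x>150)&(x<256)];Rr=x[(x>260)&(x<360)]
    print((L.min(),L.max()) if len(L) else '',(Rr.min(),Rr.max()) if len(Rr) else '')
for n,su,wu in (('+',(222.6,188.6),(301,221)),('+c',(220,188),(306,221)),('-',(231,176.6),(213,221)),('-c',(233.6,177),(217,221))):
    p,e=tri(ray(s,*su),ray(w,*wu,True));print(n,p.round(1),np.round(e,1),'tool',(M.T@(p-o['ee_pos'])).round(1))
```

```text
tcp [482.2654223  133.15153481 142.62718058] [ 0.2436  0.3145  1.9343  0.0037  0.9018 -1.215 ]
214 None  
217 None  Traceback (most recent call last):
  File "<stdin>", line 7, in <module>
IndexError: index 0 is out of bounds for axis 0 with size 0
```

Run:
```python
from h import *
s=ctrl.get_image('scene');o=ctrl.get_obs();w=ctrl.get_image('wrist')
M=R.from_rotvec(o['orientation']).as_matrix()
print('tcp',o['ee_pos'])
H=cv2.cvtColor(w['pixels'],cv2.COLOR_BGR2HSV)
m=cv2.inRange(H,(0,110,30),(10,255,220))|cv2.inRange(H,(172,110,30),(180,255,220))
for v in range(215,236,3):
    x=np.where(m[v])[0];L=x[(x>150)&(x<256)];Q=x[(x>260)&(x<360)]
    print(v,(L.min(),L.max()) if len(L) else '',(Q.min(),Q.max()) if len(Q) else '')
for n,su,wu in (('+',(222.6,188.6),(301,221)),('+c',(220,188),(306,221)),('-',(231,176.6),(213,221)),('-c',(233.6,177),(217,221))):
    p,e=tri(ray(s,*su),ray(w,*wu,True));print(n,p.round(1),np.round(e,1),'tool',(M.T@(p-o['ee_pos'])).round(1))
```

```text
tcp [482.50016977 133.21247072 142.77947133]
215  
218  
221 (np.int64(209), np.int64(215)) (np.int64(300), np.int64(307))
224 (np.int64(204), np.int64(217)) (np.int64(299), np.int64(311))
227 (np.int64(203), np.int64(216)) (np.int64(300), np.int64(313))
230 (np.int64(202), np.int64(215)) (np.int64(300), np.int64(314))
233 (np.int64(200), np.int64(214)) (np.int64(302), np.int64(315))
+ [474.8 159.1 172.4] [0.2 0.2] tool [-29.6  24.8 -10.9]
+c [477.6 162.4 174.5] [3.3 3.3] tool [-31.7  28.4  -8.5]
- [473.6 107.4 169.8] [4. 4.] tool [-27.  -26.7  -6.2]
-c [467.8 110.2 175.4] [0. 0.] tool [-32.5 -24.6 -12.3]
```

The true finger ends sit about 29 mm above the reported TCP. That fits the fingers closing just above the knob without contact. I'll use real tip = TCP + 29 mm up, and go deeper in small steps.

Emit:
carry_out(commands=[[0.03, 0, 0.004, -0.5, 0, 0], [0.03, 0, 0, 0, 0, 0], [0.025, 0, 0, 0, 0, 0], [0.01, 0, 0, 0, 0, 0], [0, 0, 0, 0, 0, 0]], grip=0.5)

```text
t: 9.95
ee_pos: [485.9, 132.9, 44.0]
orientation: [0.083, 1.58, -0.083]
ft_force: [0.8, 0.2, -0.0]
width: 43.9
```

Run:
```python
from h import *
go([486.5,133.8,40],84)
```

```text
tcp [485.9 132.9  44. ] t 9.95 F [ 0.8  0.2 -0. ] w 43.9 xaxis [-0.01  0.   -1.  ] yawY 84.0 q6 -1.23
 delta tool [4.  1.  0.6] turn [-0.  -0.6  0. ]
```

Emit:
carry_out(commands=[[0.004, 0.001, 0, 0, -0.5, 0], [0, 0, 0, 0, 0, 0], [0, 0, 0, 0, 0, 0], [0, 0, 0, 0, 0, 0], [0, 0, 0, 0, 0, 0]], grip=1)

```text
t: 10.58
ee_pos: [487.2, 133.7, 41.9]
orientation: [0.082, 1.567, -0.083]
ft_force: [-0.4, -0.6, -0.3]
width: 22.4
```

Run:
```python
from h import *
go([486.5,133.8,40],84)
```

```text
tcp [487.2 133.7  41.9] t 10.57 F [-0.4 -0.6 -0.3] w 22.4 xaxis [ 0.002 -0.001 -1.   ] yawY 84.0 q6 -1.22
 delta tool [ 1.9  0.  -0.7] turn [-0.   0.1  0. ]
```

The knob is held at width 22.4. Now swinging up along the 54 mm arc.

Emit:
carry_out(commands=[[-0.014, 0, -0.0018, 0, 0, 0], [-0.013, 0, -0.0054, 0, 0, 0], [-0.0112, 0, -0.0086, 0, 0, 0], [0, 0, 0, 0, 0, 0]])

```text
t: 11.08
ee_pos: [469.2, 135.7, 82.9]
orientation: [0.083, 1.569, -0.083]
ft_force: [-0.8, -1.1, -2.8]
width: 22.6
```

Run:
```python
from h import *
o=ctrl.get_obs()
d=o['ee_pos']-[487.2,133.7,41.9];th=np.arctan2(d[2],54+d[0]);print(d,np.degrees(th),np.hypot(d[2],54+d[0]))
go([433.2,139.4,95.9],84)
```

```text
[-17.9979257    2.0452614   40.96239842] 48.68758595969769 54.53501112218085
tcp [469.2 135.7  82.9] t 11.07 F [-0.8 -1.1 -2.8] w 22.6 xaxis [ 0.001 -0.    -1.   ] yawY 84.0 q6 -1.21
 delta tool [-13.1  -0.2 -36.2] turn [-0.  0.  0.]
```

Emit:
carry_out(commands=[[-0.006, 0, -0.009, 0, 0, 0], [-0.0054, 0, -0.013, 0, 0, 0], [-0.002, 0, -0.014, 0, 0, 0], [0, 0, -0.002, 0, 0, 0], [0, 0, 0, 0, 0, 0]])

```text
t: 11.7
ee_pos: [431.0, 140.7, 98.3]
orientation: [0.083, 1.563, -0.081]
ft_force: [1.3, 0.7, -1.1]
width: 22.2
```

Run:
```python
from h import *
go([433.2,139.4,95.9],84)
im=ctrl.get_image('wrist');s=ctrl.get_image('scene')
A=cv2.resize(im['pixels'][60:280,140:380],(426,390),interpolation=2)
B=cv2.resize(s['pixels'][140:270,190:310],(360,390),interpolation=2)
cv2.imwrite('pics/w8.png',np.hstack([A,B]))
```

```text
tcp [431.  140.7  98.3] t 11.7 F [ 1.3  0.7 -1.1] w 22.2 xaxis [ 0.006  0.001 -1.   ] yawY 84.0 q6 -1.18
 delta tool [ 2.4 -1.1  2.3] turn [-0.   0.3 -0.1]
```

View pics/w8.png

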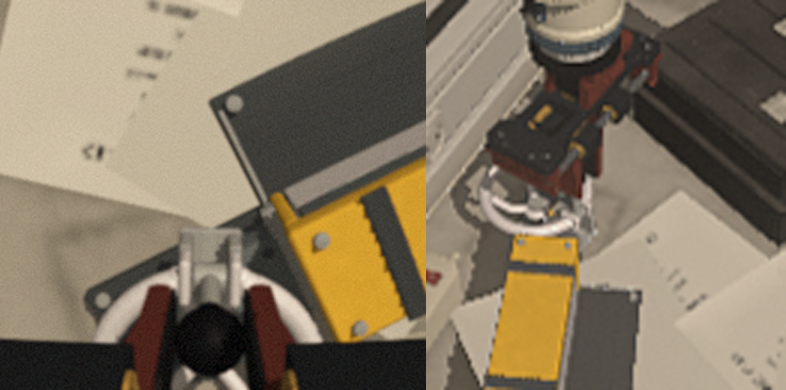

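The knob stands upright between the fingers, with the TCP slightly past vertical, so it is caught. The wall is about 50 mm beyond the far side of the wheel. Before winding I'll turn the jaws parallel to it and lean the gripper top towards the robot; the knob allows both.

Emit:
carry_out(commands=[[0, 0, 0.002, -10, 0, 0], [0, 0, 0.0026, 0, -4, 0], [0, 0, 0.0026, 0, -4, 0], [0, 0, 0, 0, 0, 0]])

```text
t: 12.3
ee_pos: [436.4, 139.8, 97.6]
orientation: [-0.053, 1.428, 0.06]
ft_force: [-2.9, 1.6, 4.9]
width: 21.9
```

```bash
cat >> h.py <<'E'
A0=np.array([482.6,134.5,134.]);DK=37.
def wind(phis,lead=0,r=50):
    """rows (mm, tool axes) that bring the knob to the angles (deg) in turn from the measured place"""
    o=ctrl.get_obs();M=R.from_rotvec(o['orientation']).as_matrix()
    K=o['ee_pos']-DK*M[:,0]; k=K-A0; phi=np.degrees(np.arctan2(k[1],k[0]))
    print('t',round(o['t'],2),'K',K.round(1),'phi',phi.round(1),'r',np.hypot(*k[:2]).round(1),'dz',k[2].round(1),'F',o['ft_force'].round(1),'w',round(o['width'],1),'x',M[:,0].round(3),'q',o['qpos'].round(2))
    for p in phis:
        T=A0+[r*np.cos(np.radians(p)),r*np.sin(np.radians(p)),0];print(p,(M.T@(T-K)/1000).round(4).tolist());K=T
E
python3 -c "
from h import *
wind([190,205,220,235,250,265,280,295])"
```

```text
t 12.3 K [431.1 139.4 134.2] phi 174.6 r 51.7 dz 0.2 F [-2.9  1.6  4.9] w 21.9 x [ 0.141  0.01  -0.99 ] q [ 0.31  0.28  2.16 -0.06  0.57 -1.29]
190 [0.0004, -0.0137, 0.0012]
205 [0.0004, -0.0127, 0.003]
220 [0.0009, -0.0115, 0.0061]
235 [0.0013, -0.0095, 0.0089]
250 [0.0016, -0.0069, 0.011]
265 [0.0018, -0.0038, 0.0124]
280 [0.0019, -0.0004, 0.0129]
295 [0.0018, 0.003, 0.0126]
```

Emit:
carry_out(commands=[[0.0004, -0.0137, 0.0012, 0, 0, 0], [0.0004, -0.0127, 0.003, 0, 0, 0], [0.0009, -0.0115, 0.0061, 0, 0, 0], [0.0013, -0.0095, 0.0089, 0, 0, 0]])

```text
t: 12.8
ee_pos: [455.3, 95.5, 97.4]
orientation: [-0.052, 1.439, 0.063]
ft_force: [-11.4, 1.3, 19.0]
width: 22.2
```

```bash
python3 -c "
from h import *
wind([250,265,280,295,310,325,340,355])"
```

```text
t 12.8 K [450.4  95.  134.1] phi -129.2 r 50.9 dz 0.1 F [-11.4   1.3  19. ] w 22.2 x [ 0.131  0.012 -0.991] q [ 0.19  0.29  2.14 -0.02  0.58 -1.44]
250 [0.002, -0.0086, 0.0143]
265 [0.0016, -0.0038, 0.0124]
280 [0.0017, -0.0004, 0.0129]
295 [0.0017, 0.003, 0.0126]
310 [0.0015, 0.0062, 0.0114]
325 [0.0013, 0.0089, 0.0094]
340 [0.0009, 0.0111, 0.0068]
355 [0.0005, 0.0125, 0.0037]
```

Emit:
carry_out(commands=[[0.001, -0.0086, 0.0143, 0, 0, 0], [0.0008, -0.0038, 0.0124, 0, 0, 0], [0.0014, -0.0004, 0.0129, 0, 0, 0], [0.0015, 0.003, 0.0126, 0, 0, 0], [0.0015, 0.0062, 0.0114, 0, 0, 0]])

```text
t: 13.42
ee_pos: [511.1, 92.3, 97.7]
orientation: [-0.055, 1.463, 0.059]
ft_force: [-4.7, -6.0, 11.7]
width: 22.6
```

```bash
python3 -c "
from h import *
wind([325,340,355,370,385,400,415,430])"
```

```text
t 13.43 K [507.1  92.  134.4] phi -60.0 r 49.0 dz 0.4 F [-4.7 -6.  11.7] w 22.6 x [ 0.107  0.007 -0.994] q [ 0.16  0.36  2.01 -0.02  0.66 -1.47]
325 [0.0023, 0.0125, 0.0173]
340 [0.0007, 0.0111, 0.0068]
355 [0.0004, 0.0125, 0.0037]
370 [0.0, 0.013, 0.0004]
385 [-0.0003, 0.0127, -0.003]
400 [-0.0007, 0.0115, -0.0061]
415 [-0.001, 0.0095, -0.0089]
430 [-0.0012, 0.0069, -0.011]
```

```bash
sed -i 's/482.6,134.5,134/481.1,135.0,134.6/' h.py; python3 -c "
from h import *
wind([318,334,350,366,382,398,414,430])"
```

```text
Traceback (most recent call last):
  File "h.py", line 40
    A0=np.array([481.1,135.0,134.6.]);DK=37.
                                   ^
SyntaxError: invalid syntax
```

```bash
sed -i 's/134.6\.\]/134.6]/' h.py; python3 -c "
from h import *
wind([318,334,350,366,382,398,414,430])"
```

```text
t 13.43 K [507.1  92.  134.4] phi -58.8 r 50.2 dz -0.2 F [-4.7 -6.  11.7] w 22.6 x [ 0.107  0.007 -0.994] q [ 0.16  0.36  2.01 -0.02  0.66 -1.47]
318 [0.0011, 0.0086, 0.0118]
334 [0.0009, 0.0109, 0.0086]
350 [0.0005, 0.0129, 0.0052]
366 [0.0001, 0.0138, 0.0015]
382 [-0.0003, 0.0137, -0.0023]
398 [-0.0007, 0.0125, -0.006]
414 [-0.001, 0.0104, -0.0092]
430 [-0.0013, 0.0074, -0.0117]
```

Emit:
carry_out(commands=[[0.001, 0.0092, 0.0135, 0, -1, 0], [0.0008, 0.0115, 0.0098, 0, -1, 0], [0.0004, 0.0136, 0.0056, 0, 0, 0], [0.0001, 0.0146, 0.0018, 0, 0, 0], [-0.0003, 0.0145, -0.0022, 0, 0, 0], [-0.0007, 0.0134, -0.006, 0, 0, 0]])

```text
t: 14.18
ee_pos: [523.1, 164.0, 97.7]
orientation: [-0.063, 1.447, 0.05]
ft_force: [0.2, -11.1, 8.6]
width: 22.4
```

```bash
python3 -c "
from h import *
wind([405,420,435,450,465,480,495,510])"
```

```text
t 14.18 K [518.6 164.2 134.4] phi 37.9 r 47.5 dz -0.2 F [  0.2 -11.1   8.6] w 22.4 x [ 0.123 -0.004 -0.992] q [ 0.31  0.4   1.95 -0.07  0.68 -1.29]
405 [-0.0005, 0.0063, -0.0016]
420 [-0.0013, 0.0087, -0.0097]
435 [-0.0015, 0.0059, -0.0116]
450 [-0.0016, 0.0026, -0.0127]
465 [-0.0016, -0.0008, -0.0129]
480 [-0.0015, -0.0041, -0.0123]
495 [-0.0012, -0.0072, -0.0108]
510 [-0.0009, -0.0097, -0.0086]
```

Emit:
carry_out(commands=[[-0.0005, 0.0068, -0.0016, 0, 0, 0], [-0.0013, 0.0095, -0.01, 0, 0, 0], [-0.0015, 0.0068, -0.0125, 0, 0, 0], [-0.0016, 0.0034, -0.0137, 0, 0, 0], [-0.0016, -0.0004, -0.014, 0, 0, 0], [-0.0015, -0.0038, -0.0134, 0, 0, 0], [-0.0012, -0.0068, -0.012, 0, 0, 0]])

```text
t: 15.05
ee_pos: [451.8, 171.7, 98.0]
orientation: [-0.067, 1.439, 0.048]
ft_force: [5.0, 6.4, -5.3]
width: 22.2
```

```bash
python3 -c "
from h import *
wind([500,515,530,545,560,575,590,605])"
```

```text
t 15.05 K [446.9 172.  134.6] phi 132.8 r 50.3 dz 0.0 F [ 5.   6.4 -5.3] w 22.2 x [ 0.131 -0.007 -0.991] q [ 0.38  0.32  2.09 -0.1   0.62 -1.19]
500 [-0.0005, -0.0045, -0.0044]
515 [-0.0008, -0.0105, -0.0078]
530 [-0.0004, -0.0121, -0.0048]
545 [0.0, -0.013, -0.0015]
560 [0.0005, -0.0129, 0.0018]
575 [0.0009, -0.012, 0.0051]
590 [0.0012, -0.0102, 0.008]
605 [0.0015, -0.0078, 0.0104]
```

Emit:
carry_out(commands=[[-0.0005, -0.006, -0.0048, 0, 0, 0], [-0.0008, -0.0115, -0.0084, 0, 0, 0], [-0.0004, -0.013, -0.0054, 0, 0, 0], [0, -0.014, -0.0019, 0, 0, 0], [0.0004, -0.014, 0.0016, 0, 0, 0], [0.0008, -0.013, 0.0051, 0, 0, 0], [0.001, -0.0112, 0.0083, 0, 0, 0]])

```text
t: 15.92
ee_pos: [452.0, 93.6, 98.1]
orientation: [-0.058, 1.444, 0.054]
ft_force: [-6.2, 5.3, 8.8]
width: 22.2
```

```bash
python3 -c "
from h import *
wind([600,615,630,645,658])"
```

```text
t 15.93 K [447.3  93.5 134.8] phi -129.1 r 53.5 dz 0.2 F [-6.2  5.3  8.8] w 22.2 x [ 0.126  0.002 -0.992] q [ 0.19  0.29  2.14 -0.04  0.59 -1.42]
600 [0.0013, -0.0024, 0.0086]
615 [0.0015, -0.0059, 0.0116]
630 [0.0016, -0.0026, 0.0127]
645 [0.0016, 0.0008, 0.0129]
658 [0.0013, 0.0034, 0.0107]
```

Emit:
carry_out(commands=[[0.001, -0.002, 0.0095, 0, 0, 0], [0.0013, -0.0059, 0.0126, 0, 0, 0], [0.0014, -0.003, 0.0137, 0, 0, 0], [0.0014, 0.0004, 0.0137, 0, 0, 0], [0.0013, 0.003, 0.012, 0, 0, 0], [0, 0, 0, 0, 0, 0]])

```text
t: 16.68
ee_pos: [502.4, 87.3, 97.4]
orientation: [-0.058, 1.477, 0.05]
ft_force: [-9.0, -1.5, 14.8]
width: 22.7
```

```bash
python3 -c "
from h import *
wind([650,655,660])"
```

```text
t 16.68 K [499.   87.4 134.2] phi -69.4 r 50.9 dz -0.4 F [-9.  -1.5 14.8] w 22.7 x [ 0.093 -0.002 -0.996] q [ 0.16  0.36  2.02 -0.03  0.68 -1.46]
650 [-0.0004, 0.0007, -0.0007]
655 [0.0004, 0.0014, 0.0041]
660 [0.0004, 0.0017, 0.004]
```

Emit:
carry_out(commands=[[0, 0.002, 0.005, 0, 0, 0], [0, 0.001, 0.003, 0, 0, 0], [0, 0, 0, 0, 0, 0]])

```text
t: 17.05
ee_pos: [500.9, 87.2, 97.6]
orientation: [-0.062, 1.499, 0.046]
ft_force: [-4.9, 0.1, 9.1]
width: 22.4
```

Run:
```python
from h import *
wind([655])
t=ctrl.get_image('top');s=ctrl.get_image('scene')
B=np.hstack([cv2.resize(t['pixels'][165:265,145:255],(440,400),interpolation=2),cv2.resize(s['pixels'][180:310,190:290],(308,400),interpolation=2)])
cv2.imwrite('pics/t9.png',B)
```

```text
t 17.05 K [498.3  87.5 134.5] phi -70.2 r 50.5 dz -0.1 F [-4.9  0.1  9.1] w 22.4 x [ 0.072 -0.008 -0.997] q [ 0.16  0.37  2.   -0.03  0.71 -1.46]
655 [0.0002, 0.0019, 0.0041]
```

View pics/t9.png

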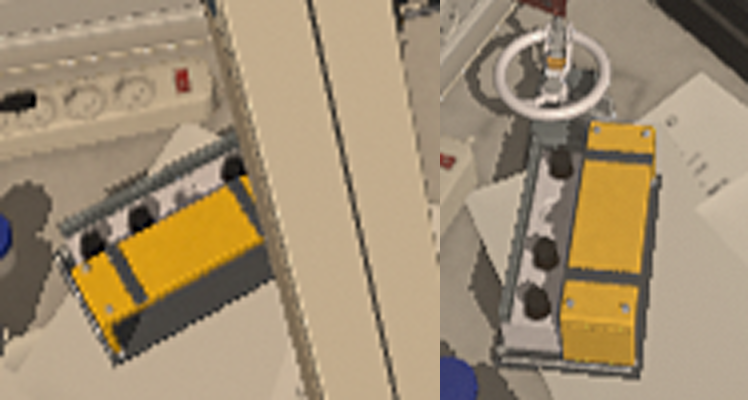

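The cover is open: caps show in wells 1, 3 and 4, at scene-crop (561,165), (545,253) and (537,303), and well 2 is empty. Release the knob, rise, and go to look at the vials.

Emit:
carry_out(commands=[[0, 0, 0, 0, 0, 0], [0, 0, 0, 0, 0, 0], [-0.02, 0, 0, 0, 0, 0], [-0.05, 0, 0, 0, 0, 0], [-0.04, 0, 0, 0, 0, 0], [0, 0, 0, 0, 0, 0]], grip=0.45)

```text
t: 17.9
ee_pos: [493.4, 88.0, 208.7]
orientation: [-0.062, 1.503, 0.046]
ft_force: [-0.1, -0.6, -0.9]
width: 48.9
```

Run:
```python
from h import *
go([400,275,200],112.7)
M=R.from_rotvec(ctrl.get_obs()['orientation'])
```

```text
tcp [493.4  88.  208.7] t 17.9 F [-0.1 -0.6 -0.9] w 48.9 xaxis [ 0.067 -0.008 -0.998] yawY 93.9 q6 -1.46
 delta tool [  1.  193.1 -80.6] turn [-18.7   3.7   1.3]
```

Emit:
carry_out(commands=[[0, 0, 0, -9.5, 1.9, 0.6], [0, 0, 0, -9.5, 1.9, 0.6], [0, 0.052, -0.0035, 0, 0, 0], [0, 0.052, -0.0035, 0, 0, 0], [0, 0.052, -0.0035, 0, 0, 0], [0, 0.052, -0.0035, 0, 0, 0], [0, 0, 0, 0, 0, 0]])

```text
t: 18.77
ee_pos: [392.8, 276.6, 200.5]
orientation: [-0.325, 1.562, 0.319]
ft_force: [-0.3, -0.1, 0.1]
width: 48.4
```

Run:
```python
from h import *
go([400,275,200],112.7)
im=snap('wrist','w10.png')
psi=np.radians(112.7);y=np.array([np.cos(psi),np.sin(psi)]);x=np.array([y[1],-y[0]]);O=np.array([481.1,135])-20*x+160*y
print('O',O)
for i,yy in enumerate((-70.5,-23.5,23.5,70.5)):
    p=O+yy*y;print(i+1,p.round(1),proj(im,[*p,70],True).round(1))
H=cv2.cvtColor(im['pixels'],cv2.COLOR_BGR2HSV);m=(im['pixels'].max(2)<60).astype(np.uint8)[60:215]
n,l,st,c=cv2.connectedComponentsWithStats(m)
for i in range(1,n):
    if 150<st[i,4]<2500: print(c[i]+[0,60],st[i])
```

```text
tcp [392.8 276.6 200.5] t 18.77 F [-0.3 -0.1  0.1] w 48.4 xaxis [-0.014 -0.007 -1.   ] yawY 113.5 q6 -1.39
 delta tool [ 0.4 -4.3  6. ] turn [ 0.8 -0.9  0. ]
O [400.90427144 274.88797347]
1 [428.1 209.8] [192.2 186.1]
2 [410.  253.2] [233.  186.5]
3 [391.8 296.6] [274.8 187. ]
4 [373.7 339.9] [315.9 187.6]
[400.23178808  86.78807947] [392   0  18  54 151]
[199.7120954  138.98296422] [188  53  69  62 587]
[310.56389452 149.72210953] [304  58  16  61 493]
[167.89167975 184.72370487] [150 100  57  54 637]
[ 28.77235772 178.70121951] [  8 104  33  35 492]
[115.31871345 179.1754386 ] [ 91 111  43  22 342]
[409.45821326 188.06340058] [401 115  24  30 347]
[192.41590214 186.89908257] [183 117  21  21 327]
[271.21428571 189.66770186] [262 120  19  21 322]
[310.31875 191.63125] [301 121  19  22 320]
[457.85840708 202.58112094] [450 129  16  26 339]
[143.35911602 201.49723757] [137 132  13  21 181]
```

View pics/w10.png

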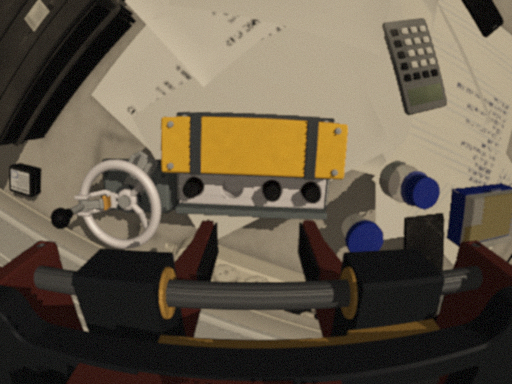

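The caps are at wrist pixels (192.4,186.9), (271.2,189.7) and (310.3,191.6), and well 2 is empty.

Run:
```python
from h import *
im=ctrl.get_image('wrist');s=ctrl.get_image('scene')
W=[(192.4,186.9),(271.2,189.7),(310.3,191.6)]
S=[(190+121/3.08,180+162/3.077),(190+105/3.08,180+248/3.077),(190+97/3.08,180+298/3.077)]
P=[]
for w,q in zip(W,S):
    p=plane(im,*w,70,True);P.append(p[:2]);print('z70',p.round(1),'tri',*[np.round(v,1) for v in tri(ray(im,*w,True),ray(s,*q))])
P=np.array(P);d=P[2]-P[0];print('psi',np.degrees(np.arctan2(d[1],d[0])),np.linalg.norm(d),np.linalg.norm(P[1]-P[0]))
go([*P[1],60],113.5)
```

```text
z70 [429.4 209.1  70. ] tri [434.1 207.4  55.6] [0.3 0.3]
z70 [396.8 292.8  70. ] tri [400.2 294.5  59.3] [1.1 1.1]
z70 [381.1 334.7  70. ] tri [383.7 338.3  57.2] [0.5 0.5]
psi 111.0191056695329 134.590096386105 89.83800063488556
tcp [394.5 273.9 200.9] t 18.93 F [-0.6  0.2 -0.2] w 48.3 xaxis [-0.013 -0.007 -1.   ] yawY 113.2 q6 -1.4
 delta tool [140.7  16.6  11.7] turn [-0.3 -0.9  0.1]
```

Spacing and triangulation both put the seen cap centroids at z≈57 (the visible part runs from 52 to 70), and the row lies at about 111°. I'll start with vial 4, at the free end, and feel for depth.

Emit:
carry_out(commands=[[0, 0.02, 0.004, 2.2, -0.9, 0], [0, 0.028, 0.005, 0, 0, 0], [0, 0.024, 0.004, 0, 0, 0], [0.05, 0, 0, 0, 0, 0], [0.05, 0, 0, 0, 0, 0], [0, 0, 0, 0, 0, 0]], grip=0.54)

```text
t: 19.68
ee_pos: [386.4, 340.8, 97.6]
orientation: [-0.278, 1.55, 0.275]
ft_force: [-0.1, 0.7, 1.2]
width: 40.7
```

Run:
```python
from h import *
go([381,342.5,45],111)
```

```text
tcp [386.4 340.8  97.6] t 19.68 F [-0.1  0.7  1.2] w 40.7 xaxis [ 0.003 -0.002 -1.   ] yawY 110.2 q6 -1.22
 delta tool [52.6  3.6 -4.6] turn [-0.8  0.1  0.1]
```

Emit:
carry_out(commands=[[0, 0.0035, -0.004, -0.8, 0, 0], [0, 0, 0, 0, 0, 0]])

```text
t: 19.92
ee_pos: [383.3, 342.7, 100.2]
orientation: [-0.286, 1.547, 0.285]
ft_force: [0.3, -0.8, 0.1]
width: 40.6
```

Run:
```python
from h import *
go([381,342.5,45],111)
im=snap('wrist','w11.png');m=(im['pixels'].max(2)<60).astype(np.uint8);m[:80]=0;m[235:]=0
n,l,st,c=cv2.connectedComponentsWithStats(m)
for i in range(1,n):
    if 80<st[i,4]<3000 and 100<c[i][0]<400: print(c[i].round(1),st[i],'z64',plane(im,*c[i],64,True).round(1),'topleftedge',plane(im,c[i][0],st[i][1],70,True).round(1))
print(ray(im,1,1,True)[0])
H=cv2.cvtColor(im['pixels'],cv2.COLOR_BGR2HSV)
r=cv2.inRange(H,(0,110,30),(10,255,220))|cv2.inRange(H,(172,110,30),(180,255,220))
for v in (221,224,228): x=np.where(r[v])[0]; print(v,x[(x>180)&(x<330)])
```

```text
tcp [383.3 342.7 100.2] t 19.93 F [ 0.3 -0.8  0.1] w 40.6 xaxis [ 0.005  0.    -1.   ] yawY 110.9 q6 -1.22
 delta tool [55.1  0.8 -2.5] turn [-0.1  0.3  0.1]
[239.7 142.3] [232  96  17  89 989] z64 [341.  311.3  64. ] topleftedge [307.6 299.2  70. ]
[282.8 199.2] [279 183  10  37 192] z64 [371.7 359.5  64. ] topleftedge [358.  353.4  70. ]
[256.1 200.4] [243 185  27  32 668] z64 [380.3 339.6  64. ] topleftedge [366.9 334.6  70. ]
[200.5 200.7] [187 186  29  31 667] z64 [396.8 297.3  64. ] topleftedge [383.1 294.1  70. ]
[300.5 228.1] [292 221  21  14 216] z64 [389.9 383.1  64. ] topleftedge [382.1 378.8  70. ]
[214.7 228.4] [204 222  22  13 207] z64 [415.8 316.   64. ] topleftedge [407.7 314.2  70. ]
[312.87590543 316.06372601 292.91849405]
221 [211 212 213 214 215 216 297 298 299 300 301 302 303 304 305 306]
224 [207 208 209 210 211 212 213 214 215 216 217 218 219 220 296 297 298 299
 300 301 302 303 304 305 306 307 308]
228 [205 206 207 208 209 210 211 212 213 214 215 216 217 218 219 297 298 299
 300 301 302 303 304 305 306 307 308 309 310]
```

Emit:
carry_out(commands=[[0.025, 0, -0.0035, 0, 0.2, 0], [0.025, 0, 0, 0, 0, 0], [0.022, 0, 0, 0, 0, 0], [0, 0, 0, 0, 0, 0], [0, 0, 0, 0, 0, 0]])

```text
t: 20.6
ee_pos: [386.0, 346.1, 34.6]
orientation: [-0.28, 1.536, 0.291]
ft_force: [0.3, 0.7, 0.1]
width: 40.5
```

Run:
```python
from h import *
go([380.5,341,27],111)
```

```text
tcp [386.  346.1  34.6] t 20.6 F [0.3 0.7 0.1] w 40.5 xaxis [ 0.014  0.009 -1.   ] yawY 110.9 q6 -1.22
 delta tool [ 7.5 -2.8 -7.1] turn [-0.1  0.9 -0.2]
```

Emit:
carry_out(commands=[[0.002, -0.003, -0.007, 0, 0.9, -0.2], [0.003, 0, -0.001, 0, 0, 0], [0.003, 0, 0, 0, 0, 0], [0, 0, 0, 0, 0, 0]])

```text
t: 21.1
ee_pos: [380.4, 341.1, 28.4]
orientation: [-0.285, 1.548, 0.288]
ft_force: [0.3, 0.3, -0.2]
width: 40.5
```

Run:
```python
from h import *
go([380.5,341,20],111)
```

```text
tcp [380.4 341.1  28.4] t 21.1 F [ 0.3  0.3 -0.2] w 40.5 xaxis [ 0.003  0.002 -1.   ] yawY 110.9 q6 -1.23
 delta tool [ 8.4 -0.2 -0. ] turn [-0.1  0.2 -0.1]
```

Feel for the block top.

Emit:
carry_out(commands=[[0.003, 0, 0, 0, 0, 0], [0.003, 0, 0, 0, 0, 0], [0, 0, 0, 0, 0, 0]])

```text
t: 21.48
ee_pos: [380.4, 341.1, 21.8]
orientation: [-0.285, 1.549, 0.288]
ft_force: [-0.3, -0.1, 0.1]
width: 40.4
```

Emit:
carry_out(commands=[[0.003, 0, 0, 0, 0, 0], [0, 0, 0, 0, 0, 0]])

```text
t: 21.72
ee_pos: [380.8, 341.5, 21.5]
orientation: [-0.285, 1.548, 0.288]
ft_force: [-0.0, -0.6, -1.2]
width: 40.2
```

Emit:
carry_out(commands=[[0.003, 0, 0, 0, 0, 0], [0, 0, 0, 0, 0, 0]])

```text
t: 21.98
ee_pos: [381.3, 341.9, 21.6]
orientation: [-0.284, 1.547, 0.288]
ft_force: [0.6, 0.9, -0.1]
width: 40.2
```

Run:
```python
from h import *
o=ctrl.get_obs();print(o['qpos'].round(3),o['joint_torque'].round(1),o['ft_force'],o['moment'])
```

```text
[ 7.080e-01  5.290e-01  1.976e+00 -1.000e-03  6.310e-01 -1.227e+00] [  0.  -49.6 -16.   -0.    0.2   0. ] [ 0.5677807   0.89114743 -0.14482116] [ 0.09022422 -0.10043195  0.01601294]
```

Emit:
carry_out(commands=[[0.005, 0, 0, 0, 0, 0], [0.005, 0, 0, 0, 0, 0], [0, 0, 0, 0, 0, 0]])

```text
t: 22.35
ee_pos: [382.0, 342.4, 22.2]
orientation: [-0.284, 1.546, 0.288]
ft_force: [0.3, -0.0, -0.5]
width: 40.5
```

The stall at 21.6 with no residual force (the last zero row relaxes it) fits the tips resting on the block at z=52. So the real tip is the reported TCP + 30 mm, which agrees with the two-view estimate. Back off 4 mm and grip.

Emit:
carry_out(commands=[[-0.004, -0.001, -0.002, 0, 0, 0], [0, 0, 0, 0, 0, 0], [0, 0, 0, 0, 0, 0]])

```text
t: 22.72
ee_pos: [380.5, 340.7, 25.8]
orientation: [-0.284, 1.545, 0.288]
ft_force: [0.0, 0.4, -0.6]
width: 40.5
```

Emit:
carry_out(commands=[[0, 0, 0, 0, 0, 0], [0, 0, 0, 0, 0, 0], [0, 0, 0, 0, 0, 0], [0, 0, 0, 0, 0, 0]], grip=1)

```text
t: 23.22
ee_pos: [380.2, 340.5, 24.8]
orientation: [-0.285, 1.547, 0.287]
ft_force: [-0.7, -0.2, 2.0]
width: 18.4
```

Vial 4 is held: width 18.4 against a 20 mm cap, and the ball also read 1.6 low. Lift and carry towards the carrier.

Emit:
carry_out(commands=[[-0.03, 0, 0, 0, 0, 0], [-0.05, 0, 0, 0, 0, 0], [-0.05, 0, 0, 0, 0, 0], [-0.04, 0, 0, 0, 0, 0], [0, -0.04, -0.01, 0, 0, 0], [0, -0.057, -0.013, 0, 0, 0], [0, -0.057, -0.013, 0, 0, 0], [0, -0.057, -0.013, 0, 0, 0]])

```text
t: 24.22
ee_pos: [410.2, 123.4, 200.4]
orientation: [-0.29, 1.543, 0.293]
ft_force: [1.3, 0.7, -0.1]
width: 18.7
```

Emit:
carry_out(commands=[[0, -0.057, -0.013, 0, 0, 0], [0, -0.057, -0.013, 0, 0, 0], [0, -0.057, -0.013, 0, 0, 0], [0, -0.057, -0.013, 0, 0, 0], [0, -0.057, -0.013, 0, 0, 0], [0, -0.057, -0.013, 0, 0, 0], [0, -0.057, -0.013, 0, 0, 0], [0, -0.057, -0.013, 0, 0, 0]])

```text
t: 25.22
ee_pos: [485.2, -345.5, 200.0]
orientation: [-0.284, 1.558, 0.26]
ft_force: [-0.2, 0.3, -0.1]
width: 18.5
```

Run:
```python
from h import *
go([480,-355,180],94)
```

```text
tcp [ 485.2 -345.5  200. ] t 25.23 F [-0.2  0.3 -0.1] w 18.5 xaxis [-0.002 -0.015 -1.   ] yawY 109.9 q6 -2.54
 delta tool [20.2 -6.8 -8. ] turn [15.9 -0.3  0.8]
```

Emit:
carry_out(commands=[[0, 0, 0, 8, 0, 0.4], [0, 0, 0, 8, 0, 0.4], [0, 0, 0, 0, 0, 0]])

```text
t: 25.6
ee_pos: [485.2, -349.4, 198.7]
orientation: [-0.045, 1.576, 0.043]
ft_force: [-0.2, 0.1, -0.3]
width: 18.6
```

```bash
cat >> h.py <<'E'
def carrier():
    im=ctrl.get_image('wrist'); m=cv2.inRange(cv2.cvtColor(im['pixels'],cv2.COLOR_BGR2HSV),(100,130,50),(125,255,255))
    m[225:]=0;c=max(cv2.findContours(m,0,1)[0],key=cv2.contourArea)
    for z in (20,36):
        r=cv2.minAreaRect(np.array([plane(im,*p[0],z,True)[:2] for p in c],np.float32));print('carrier z',z,np.round(r[0],1),np.round(r[1],1),round(r[2],1))
    print('px',np.round(cv2.minAreaRect(c)[0]),cv2.boundingRect(c),'cam',ray(im,1,1,True)[0].round())
    return im
E
python3 - <<'E'
from h import *
im=carrier();cv2.imwrite('pics/w12.png',im['pixels'])
go([463,-353,100],94)
E
```

```text
carrier z 20 [ 414.8 -357.1] [153.4  36.5] 5.0
carrier z 36 [ 414.6 -357. ] [146.8  34.9] 5.0
px [256. 115.] (240, 55, 32, 122) cam [ 412. -354.  392.]
tcp [ 485.2 -349.2  198.6] t 25.65 F [0.1 1.  0.5] w 18.5 xaxis [-0.006 -0.001 -1.   ] yawY 93.3 q6 -2.27
 delta tool [ 98.8  -2.4 -21.8] turn [-0.7 -0.3  0.1]
```

View pics/w12.png

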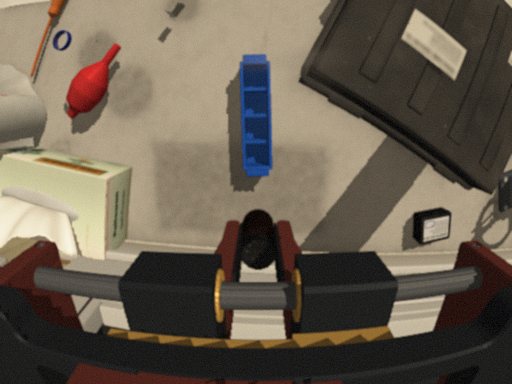

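The carrier is where it was, at pixel (256,115), (414.6,-357), 5°, and the vial hangs upright at (257,240). Going over compartment +48.

Emit:
carry_out(commands=[[0, -0.0023, -0.024, -0.7, 0, 0], [0.045, 0, -0.002, 0, 0.3, 0], [0.045, 0, -0.002, 0, 0.3, 0], [0.045, 0, -0.002, 0, 0.3, 0], [0, 0, 0, 0, 0, 0], [0, 0, 0, 0, 0, 0]])

```text
t: 26.4
ee_pos: [455.4, -353.6, 64.0]
orientation: [-0.074, 1.587, 0.065]
ft_force: [-0.4, 0.3, -0.8]
width: 18.7
```

Run:
```python
from h import *
go([462.4,-352.8,48],94)
```

```text
tcp [ 455.4 -353.6   64. ] t 26.4 F [-0.4  0.3 -0.8] w 18.7 xaxis [-0.017 -0.007 -1.   ] yawY 95.1 q6 -2.32
 delta tool [15.9  0.3  7.4] turn [ 1.1 -1.   0.3]
```

Emit:
carry_out(commands=[[0.007, 0, 0.0075, 1, -1, 0.3], [0.008, 0, 0.001, 0, 0, 0], [0, 0, 0, 0, 0, 0]])

```text
t: 26.78
ee_pos: [466.8, -354.5, 52.0]
orientation: [-0.059, 1.564, 0.053]
ft_force: [-0.3, -0.6, -1.2]
width: 18.6
```

Run:
```python
from h import *
carrier()
go([462.4,-352.8,30],94)
```

```text
carrier z 20 [ 408.9 -357. ] [144.8  37.8] 4.7
carrier z 36 [ 407.6 -357.2] [134.5  35.1] 4.7
px [260. 131.] (235, 39, 51, 185) cam [ 391. -360.  245.]
tcp [ 467.  -354.7   52.3] t 26.82 F [ 0.6 -0.2 -0.9] w 18.2 xaxis [ 0.007 -0.004 -1.   ] yawY 94.1 q6 -2.31
 delta tool [22.3  2.3 -4.6] turn [0.1 0.4 0.3]
```

Emit:
carry_out(commands=[[0.002, 0.002, -0.0045, 0, 0.4, 0.3], [0.004, 0, 0, 0, 0, 0], [0.004, 0, 0, 0, 0, 0], [0, 0, 0, 0, 0, 0]])

```text
t: 27.32
ee_pos: [462.0, -353.0, 42.0]
orientation: [-0.055, 1.571, 0.057]
ft_force: [-0.5, 0.1, 1.2]
width: 18.8
```

Run:
```python
from h import *
go([462.4,-352.8,11],94)
```

```text
tcp [ 462. -353.   42.] t 27.32 F [-0.5  0.1  1.2] w 18.8 xaxis [-0.001  0.001 -1.   ] yawY 94.1 q6 -2.32
 delta tool [31.   0.1  0.4] turn [ 0.1 -0.  -0. ]
```

Well aligned. Descend in 4-5 mm rows.

Emit:
carry_out(commands=[[0.005, 0, 0, 0, 0, 0], [0.005, 0, 0, 0, 0, 0], [0.005, 0, 0, 0, 0, 0], [0.005, 0, 0, 0, 0, 0]])

```text
t: 27.82
ee_pos: [461.9, -353.0, 20.7]
orientation: [-0.056, 1.571, 0.057]
ft_force: [-0.3, 0.2, -0.3]
width: 18.5
```

Run:
```python
from h import *
go([462.4,-352.8,10.5],94)
```

```text
tcp [ 461.9 -353.    20.7] t 27.82 F [-0.3  0.2 -0.3] w 18.5 xaxis [-0.001  0.001 -1.   ] yawY 94.1 q6 -2.32
 delta tool [10.2  0.2  0.5] turn [ 0.1 -0.  -0. ]
```

Emit:
carry_out(commands=[[0.005, 0, 0, 0, 0, 0], [0.005, 0, 0, 0, 0, 0], [0, 0, 0, 0, 0, 0]])

```text
t: 28.2
ee_pos: [461.7, -352.8, 9.4]
orientation: [-0.055, 1.571, 0.057]
ft_force: [0.0, -0.5, 0.8]
width: 18.7
```

Emit:
carry_out(commands=[[0, 0, 0, 0, 0, 0], [0, 0, 0, 0, 0, 0], [0, 0, 0, 0, 0, 0], [-0.02, 0, 0, 0, 0, 0], [-0.05, 0, 0, 0, 0, 0], [-0.06, 0, 0, 0, 0, 0], [-0.06, 0, 0, 0, 0, 0], [0, 0, 0, 0, 0, 0]], grip=0.54)

```text
t: 29.2
ee_pos: [462.9, -353.7, 211.5]
orientation: [-0.058, 1.568, 0.055]
ft_force: [-0.0, 0.8, -0.3]
width: 40.3
```

Run:
```python
from h import *
im=carrier();cv2.imwrite('pics/w13.png',im['pixels'])
m=(im['pixels'].max(2)<55).astype(np.uint8);m[:30]=0;m[230:]=0
n,l,st,c=cv2.connectedComponentsWithStats(m)
for i in range(1,n):
    if 60<st[i,4]<3000 and 150<c[i][0]<350: print(c[i].round(1),st[i],'z54',plane(im,*c[i],54,True).round(1))
print('expect',proj(im,[462,-353,54],True))
go([397,296,200],111)
```

```text
carrier z 20 [ 415.2 -357. ] [152.8  36. ] 5.1
carrier z 36 [ 414.  -357.1] [146.4  34.5] 5.1
px [259. 131.] (245, 73, 29, 117) cam [ 388. -359.  404.]
[342.  39.] [332  30  19  26 109] z54 [ 289.9 -266.3   54. ]
[258.5 171.2] [250 160  19  24 338] z54 [ 459.9 -354.1   54. ]
expect [259.27810528 172.92192873]
tcp [ 461.6 -352.6  209. ] t 29.25 F [-0.1 -0.1 -0.5] w 40.3 xaxis [-0.001  0.001 -1.   ] yawY 94.1 q6 -2.32
 delta tool [  9.6 651.6 -18.1] turn [-16.9  -0.   -0.1]
```

The vial stands at (460,-354) as expected and the carrier is unmoved. Next is vial 3 at (397,296.7).

Emit:
carry_out(commands=[[0, 0.06, -0.002, 0, 0, 0], [0, 0.06, -0.002, 0, 0, 0], [0, 0.06, -0.002, 0, 0, 0], [0, 0.06, -0.002, 0, 0, 0], [0, 0.06, -0.002, 0, 0, 0], [0, 0.06, -0.002, 0, 0, 0], [0, 0.06, -0.002, 0, 0, 0], [0, 0.06, -0.002, 0, 0, 0]])

```text
t: 30.25
ee_pos: [403.9, 136.1, 204.3]
orientation: [-0.047, 1.581, 0.051]
ft_force: [1.0, -0.3, -0.7]
width: 40.7
```

Emit:
carry_out(commands=[[0, 0.06, -0.002, 0, 0, 0], [0, 0.06, -0.002, 0, 0, 0], [0, 0.05, -0.002, 0, 0, 0], [0, 0, 0, -8.5, 0, 0], [0, 0, 0, -8.5, 0, 0], [0, 0, 0, 0, 0, 0]])

```text
t: 31.0
ee_pos: [378.9, 312.3, 198.9]
orientation: [-0.295, 1.573, 0.294]
ft_force: [-0.6, -0.2, -0.0]
width: 40.4
```

Run:
```python
from h import *
go([397.1,296.7,90],111)
```

```text
tcp [378.9 312.3 198.9] t 31.0 F [-0.6 -0.2 -0. ] w 40.4 xaxis [-0.022 -0.005 -1.   ] yawY 111.4 q6 -1.29
 delta tool [108.6 -21.5  13.6] turn [ 0.4 -1.3 -0.2]
```

Emit:
carry_out(commands=[[0, -0.0215, 0.0136, 0.4, -1.3, 0], [0.05, 0, 0, 0, 0, 0], [0.05, 0, -0.001, 0, 0, 0], [0.04, 0, -0.001, 0, 0, 0], [0, 0, 0, 0, 0, 0]])

```text
t: 31.62
ee_pos: [397.3, 294.5, 54.2]
orientation: [-0.271, 1.554, 0.275]
ft_force: [-0.7, -0.1, 0.0]
width: 40.1
```

Run:
```python
from h import *
go([397.1,296.7,40],111)
```

```text
tcp [397.3 294.5  54.2] t 31.62 F [-0.7 -0.1  0. ] w 40.1 xaxis [-0.001  0.002 -1.   ] yawY 109.9 q6 -1.31
 delta tool [14.2  2.1  0.6] turn [-1.1 -0.  -0.1]
```

Emit:
carry_out(commands=[[0.007, 0.002, 0, -1, 0, 0], [0.008, 0, 0, 0, 0, 0], [0.007, 0, 0, 0, 0, 0], [0.005, 0, 0, 0, 0, 0], [0, 0, 0, 0, 0, 0]])

```text
t: 32.25
ee_pos: [399.2, 298.3, 29.6]
orientation: [-0.281, 1.547, 0.289]
ft_force: [1.0, -0.4, -0.6]
width: 40.4
```

Run:
```python
from h import *
go([397.1,296.7,25],111)
```

```text
tcp [399.2 298.3  29.6] t 32.25 F [ 1.  -0.4 -0.6] w 40.4 xaxis [ 0.004  0.006 -1.   ] yawY 110.8 q6 -1.32
 delta tool [ 4.6 -0.7 -2.5] turn [-0.2  0.3 -0.2]
```

Emit:
carry_out(commands=[[0.0045, -0.0007, -0.0025, 0, 0.3, -0.2], [0, 0, 0, 0, 0, 0]])

```text
t: 32.5
ee_pos: [397.2, 296.8, 25.1]
orientation: [-0.284, 1.551, 0.285]
ft_force: [-0.3, 0.4, 0.6]
width: 40.2
```

Emit:
carry_out(commands=[[0, 0, 0, 0, 0, 0], [0, 0, 0, 0, 0, 0], [0, 0, 0, 0, 0, 0], [0, 0, 0, 0, 0, 0]], grip=1)

```text
t: 33.0
ee_pos: [397.3, 296.9, 25.3]
orientation: [-0.284, 1.551, 0.286]
ft_force: [-0.9, -0.5, -0.7]
width: 18.6
```

Emit:
carry_out(commands=[[-0.03, 0, 0, 0, 0, 0], [-0.05, 0, 0, 0, 0, 0], [-0.05, 0, 0, 0, 0, 0], [-0.04, 0, 0, 8.5, 0, 0], [0, -0.03, 0, 8.5, 0, 0], [0, -0.058, -0.001, 0, 0, 0], [0, -0.058, -0.001, 0, 0, 0], [0, -0.058, -0.001, 0, 0, 0]])

```text
t: 34.0
ee_pos: [411.9, 91.6, 201.7]
orientation: [-0.049, 1.565, 0.052]
ft_force: [-0.4, -0.1, 0.7]
width: 18.7
```

Emit:
carry_out(commands=[[0, -0.058, -0.001, 0, 0, 0], [0, -0.058, -0.001, 0, 0, 0], [0, -0.058, -0.001, 0, 0, 0], [0, -0.058, -0.001, 0, 0, 0], [0, -0.058, -0.001, 0, 0, 0], [0, -0.058, -0.001, 0, 0, 0], [0, -0.058, -0.001, 0, 0, 0], [0, -0.05, 0, 0, 0, 0]])

```text
t: 35.0
ee_pos: [432.1, -379.9, 202.6]
orientation: [-0.048, 1.56, 0.05]
ft_force: [0.7, 0.2, 1.0]
width: 18.4
```

Run:
```python
from h import *
carrier()
go([430.5,-355.6,60],94)
```

```text
carrier z 20 [ 416.8 -356.4] [152.7  36. ] 4.8
carrier z 36 [ 414.2 -357.6] [146.1  34.5] 4.8
px [277. 156.] (263, 98, 29, 117) cam [ 356. -385.  395.]
tcp [ 433.  -385.4  202.9] t 35.05 F [ 1.2 -4.2  0.1] w 18.7 xaxis [ 0.012 -0.003 -1.   ] yawY 93.5 q6 -2.39
 delta tool [142.8  30.4  -2.3] turn [-0.5  0.7  0.2]
```

Emit:
carry_out(commands=[[0, 0.028, -0.001, 0, 0.7, 0], [0.045, 0.002, 0, 0, 0, 0], [0.045, 0, 0, 0, 0, 0], [0.045, 0, 0, 0, 0, 0], [0, 0, 0, 0, 0, 0], [0, 0, 0, 0, 0, 0]])

```text
t: 35.8
ee_pos: [430.8, -358.0, 66.4]
orientation: [-0.049, 1.569, 0.04]
ft_force: [-0.4, -0.3, 0.1]
width: 18.7
```

Run:
```python
from h import *
go([430.5,-355.6,48],94)
```

```text
tcp [ 430.8 -358.    66.4] t 35.8 F [-0.4 -0.3  0.1] w 18.7 xaxis [ 0.002 -0.006 -1.   ] yawY 93.3 q6 -2.34
 delta tool [18.4  2.5 -0.2] turn [-0.7  0.1  0.3]
```

Emit:
carry_out(commands=[[0.006, 0.0025, 0, -0.6, 0, 0.3], [0.006, 0, 0, 0, 0, 0], [0.006, 0, 0, 0, 0, 0], [0, 0, 0, 0, 0, 0]])

```text
t: 36.3
ee_pos: [433.0, -357.2, 51.6]
orientation: [-0.058, 1.563, 0.049]
ft_force: [0.3, 0.4, -0.4]
width: 18.6
```

Run:
```python
from h import *
go([430.5,-355.6,10],94)
```

```text
tcp [ 433.  -357.2   51.6] t 36.3 F [ 0.3  0.4 -0.4] w 18.6 xaxis [ 0.007 -0.005 -1.   ] yawY 93.9 q6 -2.35
 delta tool [41.6  2.  -2.7] turn [-0.1  0.4  0.3]
```

Emit:
carry_out(commands=[[0.003, 0.002, -0.0027, 0, 0.4, 0.3], [0.004, 0, 0, 0, 0, 0], [0, 0, 0, 0, 0, 0]])

```text
t: 36.67
ee_pos: [430.0, -355.4, 44.2]
orientation: [-0.054, 1.571, 0.053]
ft_force: [-0.0, 0.4, 0.4]
width: 18.2
```

Run:
```python
from h import *
go([430.5,-355.6,10],94)
```

```text
tcp [ 430.  -355.4   44.2] t 36.67 F [-0.   0.4  0.4] w 18.2 xaxis [-0.001 -0.    -1.   ] yawY 93.9 q6 -2.35
 delta tool [34.2 -0.2  0.5] turn [-0.1 -0.   0. ]
```

Emit:
carry_out(commands=[[0.005, 0, 0, 0, 0, 0], [0.005, 0, 0, 0, 0, 0], [0.005, 0, 0, 0, 0, 0], [0.005, 0, 0, 0, 0, 0], [0.005, 0, 0, 0, 0, 0], [0.005, 0, 0, 0, 0, 0], [0.003, 0, 0, 0, 0, 0], [0, 0, 0, 0, 0, 0]])

```text
t: 37.67
ee_pos: [430.3, -355.6, 9.2]
orientation: [-0.054, 1.571, 0.053]
ft_force: [-1.5, 1.5, 3.5]
width: 18.4
```

Emit:
carry_out(commands=[[0, 0, 0, 0, 0, 0], [0, 0, 0, 0, 0, 0], [0, 0, 0, 0, 0, 0], [-0.02, 0, 0, 0, 0, 0], [-0.05, 0, 0, 0, 0, 0], [-0.06, 0, 0, 0, 0, 0], [-0.06, 0, 0, 0, 0, 0], [0, 0, 0, 0, 0, 0]], grip=0.54)

```text
t: 38.67
ee_pos: [430.2, -355.5, 203.7]
orientation: [-0.053, 1.572, 0.054]
ft_force: [0.0, -0.3, -0.3]
width: 40.7
```

```bash
cat >> h.py <<'E'
def caps():
    im=carrier();m=(im['pixels'].max(2)<55).astype(np.uint8);m[:30]=0;m[230:]=0
    n,l,st,c=cv2.connectedComponentsWithStats(m)
    for i in range(1,n):
        if 60<st[i,4]<3000 and 150<c[i][0]<350: print(c[i].round(1),st[i],'z54',plane(im,*c[i],54,True).round(1))
E
python3 - <<'E'
from h import *
caps()
go([431,209,200],111)
E
```

```text
carrier z 20 [ 416.8 -356.9] [152.9  36.1] 4.8
carrier z 36 [ 414.3 -357. ] [146.4  34.5] 4.8
px [258. 158.] (243, 100, 30, 117) cam [ 356. -361.  397.]
[257.4 186. ] [249 162  18  50 720] z54 [ 443.  -355.6   54. ]
tcp [ 428.8 -354.2  201.1] t 38.73 F [ 0.9  0.6 -0.1] w 40.2 xaxis [-0.005  0.004 -1.   ] yawY 93.9 q6 -2.35
 delta tool [  3.3 561.8  40.5] turn [-17.1  -0.3  -0.3]
```

Emit:
carry_out(commands=[[0, 0.06, 0.004, 0, 0, 0], [0, 0.06, 0.004, 0, 0, 0], [0, 0.06, 0.004, 0, 0, 0], [0, 0.06, 0.004, 0, 0, 0], [0, 0.06, 0.004, 0, 0, 0], [0, 0.06, 0.004, 0, 0, 0], [0, 0.06, 0.004, 0, 0, 0], [0, 0.06, 0.004, 0, 0, 0]], grip=0.6)

```text
t: 39.72
ee_pos: [420.0, 138.4, 190.3]
orientation: [-0.04, 1.596, 0.053]
ft_force: [0.9, 0.3, -0.1]
width: 35.0
```

Emit:
carry_out(commands=[[0, 0.06, 0.003, 0, 0, 0], [0, 0.03, 0, 0, 0, 0], [0, 0, 0, -8.5, 0, 0], [0, 0, 0, -8.5, 0, 0], [0, 0, 0, 0, 0, 0]])

```text
t: 40.35
ee_pos: [410.1, 233.2, 180.8]
orientation: [-0.287, 1.592, 0.298]
ft_force: [0.7, -0.9, -0.2]
width: 35.1
```

Run:
```python
from h import *
go([431,209,90],111)
```

```text
tcp [410.1 233.2 180.8] t 40.35 F [ 0.7 -0.9 -0.2] w 35.1 xaxis [-0.042 -0.001 -0.999] yawY 111.2 q6 -1.47
 delta tool [ 89.9 -31.4  14.3] turn [ 0.2 -2.2 -0.8]
```

Emit:
carry_out(commands=[[0, 0, 0, 0.2, -2.2, -0.8], [0, -0.03, 0.011, 0, 0, 0], [0.04, 0, 0, 0, 0, 0], [0.03, 0, 0, 0, 0, 0], [0, 0, 0, 0, 0, 0]])

```text
t: 40.98
ee_pos: [428.3, 205.9, 104.5]
orientation: [-0.275, 1.561, 0.272]
ft_force: [-0.4, -0.5, 0.6]
width: 35.2
```

Run:
```python
from h import *
im=ctrl.get_image('wrist');m=(im['pixels'].max(2)<60).astype(np.uint8);m[:80]=0;m[235:]=0
n,l,st,c=cv2.connectedComponentsWithStats(m)
for i in range(1,n):
    if 80<st[i,4]<3000 and 200<c[i][0]<310: print(c[i].round(1),st[i],'z62',plane(im,*c[i],62,True).round(1))
go([431,209,60],111)
```

```text
[268.  174.1] [ 247  105   35  118 1703] z62 [402.5 205.   62. ]
[219.2 201.5] [ 196  170   44   65 1467] z62 [438.2 174.9  62. ]
tcp [429.1 206.3 105.6] t 41.02 F [-0.6  0.4  0.2] w 34.9 xaxis [-0.005 -0.003 -1.   ] yawY 110.0 q6 -1.5
 delta tool [45.6  1.9  2.9] turn [-1.  -0.3  0. ]
```

Emit:
carry_out(commands=[[0.01, 0.002, 0.003, -1, -0.3, 0], [0.015, 0, -0.001, 0, 0, 0], [0.01, 0, -0.001, 0, 0, 0], [0, 0, 0, 0, 0, 0]])

```text
t: 41.52
ee_pos: [430.6, 209.3, 70.2]
orientation: [-0.287, 1.548, 0.287]
ft_force: [-0.5, -0.3, -1.1]
width: 35.1
```

Run:
```python
from h import *
im=ctrl.get_image('wrist');m=(im['pixels'].max(2)<60)
for v in range(176,240,4):
    x=np.where(m[v,225:300])[0]+225; print(v,(x.min(),x.max(),len(x)) if len(x) else '')
print(proj(im,[431,209,70],True),proj(im,[431,209,58],True))
cv2.imwrite('pics/w14.png',im['pixels'])
go([431,209,25],111)
```

```text
176 (np.int64(266), np.int64(282), 17)
180 (np.int64(265), np.int64(282), 17)
184 (np.int64(265), np.int64(282), 16)
188 (np.int64(266), np.int64(282), 17)
192 (np.int64(265), np.int64(282), 18)
196 (np.int64(265), np.int64(282), 18)
200 (np.int64(226), np.int64(282), 26)
204 (np.int64(225), np.int64(268), 31)
208 (np.int64(225), np.int64(270), 36)
212 (np.int64(225), np.int64(271), 38)
216 (np.int64(225), np.int64(271), 38)
220 (np.int64(225), np.int64(270), 36)
224 (np.int64(225), np.int64(299), 46)
228 (np.int64(225), np.int64(299), 42)
232 (np.int64(225), np.int64(299), 36)
236 (np.int64(225), np.int64(299), 14)
[257.46575291 221.39149878] [257.50649133 215.46181117]
tcp [430.9 209.5  70.5] t 41.58 F [ 0.  -0.   0.2] w 35.5 xaxis [ 0.004  0.001 -1.   ] yawY 110.9 q6 -1.51
 delta tool [45.5 -0.5 -0.3] turn [-0.1  0.2  0. ]
```

Emit:
carry_out(commands=[[0.012, 0, -0.001, 0, 0.2, 0], [0.012, 0, -0.001, 0, 0.2, 0], [0.012, 0, -0.001, 0, 0, 0], [0, 0, 0, 0, 0, 0]])

```text
t: 42.08
ee_pos: [428.2, 208.4, 32.3]
orientation: [-0.288, 1.555, 0.286]
ft_force: [-0.5, -0.6, 0.2]
width: 34.7
```

Run:
```python
from h import *
go([431,209,25],111)
```

```text
tcp [428.2 208.4  32.3] t 42.08 F [-0.5 -0.6  0.2] w 34.7 xaxis [-0.003 -0.002 -1.   ] yawY 110.9 q6 -1.51
 delta tool [ 7.2 -0.5  2.8] turn [-0.1 -0.2  0. ]
```

Emit:
carry_out(commands=[[0.004, -0.0005, 0.003, 0, -0.2, 0], [0.003, 0, 0, 0, 0, 0], [0, 0, 0, 0, 0, 0]])

```text
t: 42.45
ee_pos: [431.8, 209.2, 24.9]
orientation: [-0.287, 1.55, 0.286]
ft_force: [0.2, 0.5, -0.2]
width: 35.3
```

Emit:
carry_out(commands=[[0, 0, 0, 0, 0, 0], [0, 0, 0, 0, 0, 0], [0, 0, 0, 0, 0, 0], [0, 0, 0, 0, 0, 0]], grip=1)

```text
t: 42.95
ee_pos: [432.1, 209.4, 25.5]
orientation: [-0.287, 1.549, 0.287]
ft_force: [1.0, 0.4, 0.4]
width: 18.7
```

Emit:
carry_out(commands=[[-0.03, 0, 0, 0, 0, 0], [-0.05, 0, 0, 0, 0, 0], [-0.05, 0, 0, 0, 0, 0], [-0.04, 0, 0, 8.5, 0, 0], [0, -0.03, 0, 8.5, 0, 0], [0, -0.055, -0.007, 0, 0, 0], [0, -0.055, -0.007, 0, 0, 0], [0, -0.055, -0.007, 0, 0, 0]])

```text
t: 43.95
ee_pos: [428.2, 11.9, 202.1]
orientation: [-0.051, 1.564, 0.052]
ft_force: [0.6, -0.2, -1.0]
width: 18.6
```

Emit:
carry_out(commands=[[0, -0.055, -0.007, 0, 0, 0], [0, -0.055, -0.007, 0, 0, 0], [0, -0.055, -0.007, 0, 0, 0], [0, -0.055, -0.007, 0, 0, 0], [0, -0.055, -0.007, 0, 0, 0], [0, -0.05, -0.007, 0, 0, 0], [0, 0, 0, 0, 0, 0]])

```text
t: 44.82
ee_pos: [404.7, -329.1, 202.8]
orientation: [-0.049, 1.56, 0.047]
ft_force: [0.4, 0.5, -0.9]
width: 18.7
```

Run:
```python
from h import *
carrier()
go([398.7,-358.4,60],94)
```

```text
carrier z 20 [ 409.2 -358.2] [136.1  37.1] 4.6
carrier z 36 [ 405.8 -357.2] [130.3  35.5] 4.6
px [236. 169.] (220, 118, 32, 103) cam [ 329. -334.  395.]
tcp [ 404.5 -327.4  202.6] t 44.88 F [-0.2  0.7 -0.9] w 18.6 xaxis [ 0.009  0.    -1.   ] yawY 93.6 q6 -2.34
 delta tool [142.5 -30.5  -9. ] turn [-0.4  0.5  0. ]
```

Emit:
carry_out(commands=[[0, -0.03, -0.005, 0, 0.5, 0], [0.045, 0, 0, 0, 0, 0], [0.045, 0, 0, 0, 0, 0], [0.045, 0, 0, 0, 0, 0], [0, 0, 0, 0, 0, 0], [0, 0, 0, 0, 0, 0]])

```text
t: 45.62
ee_pos: [403.3, -352.2, 66.8]
orientation: [-0.054, 1.568, 0.054]
ft_force: [-0.2, -0.4, 0.5]
width: 18.3
```

Run:
```python
from h import *
go([399.3,-358.4,46],94)
```

```text
tcp [ 403.3 -352.2   66.8] t 45.62 F [-0.2 -0.4  0.5] w 18.3 xaxis [ 0.002  0.    -1.   ] yawY 93.9 q6 -2.38
 delta tool [20.8 -5.9 -4.5] turn [-0.1  0.1  0. ]
```

Emit:
carry_out(commands=[[0.004, -0.006, -0.0045, 0, 0.1, 0], [0.005, 0, 0, 0, 0, 0], [0.005, 0, 0, 0, 0, 0], [0.005, 0, 0, 0, 0, 0], [0, 0, 0, 0, 0, 0]])

```text
t: 46.25
ee_pos: [401.3, -360.7, 51.1]
orientation: [-0.058, 1.565, 0.05]
ft_force: [-0.3, 1.0, -0.6]
width: 18.6
```

Run:
```python
from h import *
go([399.3,-358.4,10],94)
```

```text
tcp [ 401.3 -360.7   51.1] t 46.25 F [-0.3  1.  -0.6] w 18.6 xaxis [ 0.005 -0.005 -1.   ] yawY 93.9 q6 -2.39
 delta tool [41.   2.6 -2. ] turn [-0.1  0.3  0.3]
```

Emit:
carry_out(commands=[[0.003, 0.0025, -0.002, 0, 0.3, 0.3], [0.004, 0, 0, 0, 0, 0], [0, 0, 0, 0, 0, 0]])

```text
t: 46.62
ee_pos: [398.9, -358.1, 43.4]
orientation: [-0.053, 1.571, 0.054]
ft_force: [-0.1, 0.0, -1.2]
width: 18.5
```

Run:
```python
from h import *
go([399.3,-358.4,10],94)
```

```text
tcp [ 398.9 -358.1   43.4] t 46.62 F [-0.1  0.  -1.2] w 18.5 xaxis [-0.001  0.    -1.   ] yawY 93.9 q6 -2.39
 delta tool [33.4 -0.4  0.4] turn [-0.1 -0.1 -0. ]
```

Emit:
carry_out(commands=[[0.005, 0, 0, 0, 0, 0], [0.005, 0, 0, 0, 0, 0], [0.005, 0, 0, 0, 0, 0], [0.005, 0, 0, 0, 0, 0], [0.005, 0, 0, 0, 0, 0], [0.005, 0, 0, 0, 0, 0], [0.003, 0, 0, 0, 0, 0], [0, 0, 0, 0, 0, 0]])

```text
t: 47.62
ee_pos: [399.3, -358.3, 9.2]
orientation: [-0.054, 1.571, 0.054]
ft_force: [-1.0, 1.7, 3.7]
width: 18.3
```

Emit:
carry_out(commands=[[0, 0, 0, 0, 0, 0], [0, 0, 0, 0, 0, 0], [0, 0, 0, 0, 0, 0], [-0.02, 0, 0, 0, 0, 0], [-0.05, 0, 0, 0, 0, 0], [-0.06, 0, 0, 0, 0, 0], [-0.06, 0, 0, 0, 0, 0], [0, 0, 0, 0, 0, 0]], grip=0.5)

```text
t: 48.62
ee_pos: [399.4, -358.4, 203.7]
orientation: [-0.053, 1.572, 0.055]
ft_force: [-0.5, 1.3, -0.3]
width: 44.1
```

Run:
```python
from h import *
caps()
s=ctrl.get_image('scene');im=ctrl.get_image('wrist')
cv2.imwrite('pics/f15.png',np.hstack([cv2.resize(im['pixels'][90:235,190:330],(420,435)),cv2.resize(s['pixels'][90:160,265:330],(360,435))]))
go([499,88,160],94)
```

```text
carrier z 20 [ 407.8 -357.7] [133.   35.8] 4.6
carrier z 36 [ 404.3 -358. ] [127.3  34.3] 4.6
px [258. 174.] (244, 125, 29, 100) cam [ 326. -364.  397.]
[325.4 103.6] [304  62  44  81 352] z54 [ 308.5 -286.7   54. ]
[257.8 196. ] [ 249  161   19   69 1033] z54 [ 424.6 -357.2   54. ]
tcp [ 396.4 -355.6  197.9] t 48.77 F [-0.6 -0.1 -0.9] w 43.6 xaxis [-0.01   0.009 -1.   ] yawY 93.9 q6 -2.39
 delta tool [ 40.8 435.2 133. ] turn [-0.1 -0.5 -0.5]
```

View pics/f15.png

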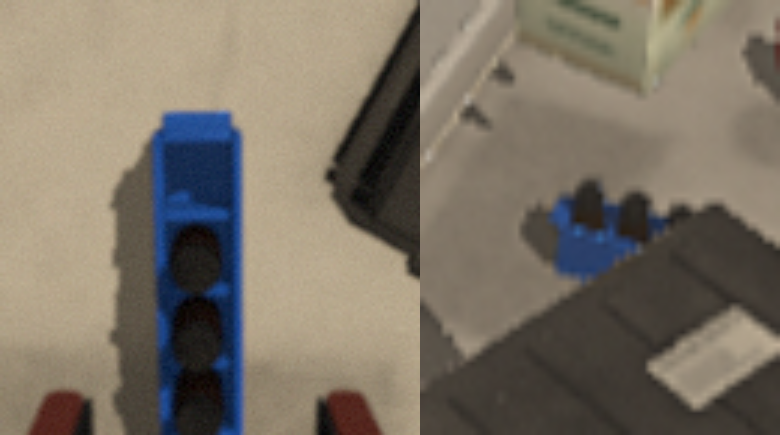

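All three vials stand in their own compartments. Back to the knob.

Emit:
carry_out(commands=[[0, 0.056, 0.017, 0, -0.5, -0.5], [0, 0.056, 0.017, 0, 0, 0], [0, 0.056, 0.017, 0, 0, 0], [0, 0.056, 0.017, 0, 0, 0], [0, 0.056, 0.017, 0, 0, 0], [0, 0.056, 0.017, 0, 0, 0], [0, 0.056, 0.017, 0, 0, 0], [0, 0, 0, 0, 0, 0]])

```text
t: 49.78
ee_pos: [481.8, 56.8, 181.9]
orientation: [-0.045, 1.598, 0.057]
ft_force: [0.4, 0.6, -1.2]
width: 43.9
```

Run:
```python
from h import *
im=ctrl.get_image('wrist')
go([498,88,97],94)
print(proj(im,[498,88,134],True))
m=(im['pixels'].max(2)<45).astype(np.uint8);m[:60]=0;m[232:]=0
n,l,st,c=cv2.connectedComponentsWithStats(m)
for i in range(1,n):
    if 150<st[i,4]<4000 and 150<c[i][0]<360: print(c[i].round(1),st[i],'z134',plane(im,*c[i],134,True).round(1))
```

```text
tcp [481.   55.1 181.7] t 49.83 F [-0.3 -0.1 -0.3] w 43.8 xaxis [-0.029  0.006 -1.   ] yawY 93.6 q6 -1.56
 delta tool [84.4 31.  21.4] turn [-0.4 -1.6 -0.5]
[292.68113068 222.11524486]
[170.4 115.6] [ 133   60   72  120 1623] z134 [412.2 -20.6 134. ]
[189.9 110.2] [163  60  55 105 526] z134 [407.4  -4.1 134. ]
[275.4 179.5] [269 164  14  33 184] z134 [461.3  69.9 134. ]
[158.3 213.2] [130 203  48  29 453] z134 [497.8 -31.2 134. ]
[289.3 224. ] [279 216  23  16 311] z134 [499.9  85.2 134. ]
```

Emit:
carry_out(commands=[[0, 0, 0, -0.4, -4.5, -0.3], [0, 0.015, 0.012, 0, -4.5, -0.2], [0, 0.016, 0.012, 0, 0, 0], [0, 0, 0, 0, 0, 0]])

```text
t: 50.32
ee_pos: [500.0, 83.9, 178.9]
orientation: [-0.05, 1.449, 0.052]
ft_force: [-1.1, -0.1, 0.1]
width: 43.9
```

Run:
```python
from h import *
o=ctrl.get_obs();M=R.from_rotvec(o['orientation']).as_matrix()
go(np.array([498,87.5,134])+37*M[:,0],94)
im=ctrl.get_image('wrist');print(proj(im,[498,87.5,134],True))
m=(im['pixels'].max(2)<45).astype(np.uint8);m[:60]=0;m[245:]=0
n,l,st,c=cv2.connectedComponentsWithStats(m)
for i in range(1,n):
    if 150<st[i,4]<4000 and 200<c[i][0]<310: print(c[i].round(1),st[i],'z134',plane(im,*c[i],134,True).round(1))
```

```text
tcp [500.   83.9 178.9] t 50.33 F [-1.1 -0.1  0.1] w 43.9 xaxis [ 0.121  0.005 -0.993] yawY 93.8 q6 -1.47
 delta tool [81.4  3.8 -7.2] turn [-0.2  6.9  0.2]
[263.23360862 193.59980908]
[261.5 199.2] [248 186  27  27 553] z134 [503.1  86.5 134. ]
```

Emit:
carry_out(commands=[[0.025, 0.003, -0.005, 0, 0, 0], [0.025, 0, 0, 0, 0, 0], [0.025, 0, 0, 0, 0, 0], [0.006, 0, 0, 0, 0, 0], [0, 0, 0, 0, 0, 0]])

```text
t: 51.0
ee_pos: [505.2, 83.7, 95.2]
orientation: [-0.05, 1.454, 0.049]
ft_force: [-0.1, 0.6, 0.4]
width: 44.2
```

Run:
```python
from h import *
wind([-70])
o=ctrl.get_obs();M=R.from_rotvec(o['orientation']).as_matrix()
go(np.array([499.5,87.3,134])+37*M[:,0],94)
```

```text
t 51.0 K [500.9  83.6 132. ] phi -69.0 r 55.1 dz -2.6 F [-0.1  0.6  0.4] w 44.2 x [ 0.116  0.003 -0.993] q [ 0.15  0.36  2.03 -0.02  0.64 -1.47]
-70 [-0.0029, 0.0046, -0.0021]
tcp [505.2  83.7  95.2] t 51.0 F [-0.1  0.6  0.4] w 44.2 xaxis [ 0.116  0.003 -0.993] yawY 93.6 q6 -1.47
 delta tool [-2.1  3.8 -0.9] turn [-0.3  6.6  0.3]
```

Emit:
carry_out(commands=[[-0.002, 0.0038, -0.001, 0, 0, 0], [0, 0, 0, 0, 0, 0]])

```text
t: 51.25
ee_pos: [504.5, 87.6, 98.7]
orientation: [-0.049, 1.452, 0.048]
ft_force: [0.1, -0.1, -0.4]
width: 44.0
```

Emit:
carry_out(commands=[[0, 0, 0, 0, 0, 0], [0, 0, 0, 0, 0, 0], [0, 0, 0, 0, 0, 0], [0, 0, 0, 0, 0, 0]], grip=1)

```text
t: 51.75
ee_pos: [505.0, 87.7, 99.9]
orientation: [-0.05, 1.45, 0.049]
ft_force: [0.8, -0.0, -0.3]
width: 22.2
```

Run:
```python
from h import *
wind([-85,-100,-115,-130,-145,-160,-175,-190])
```

```text
t 51.75 K [500.6  87.6 136.6] phi -67.7 r 51.2 dz 2.0 F [ 0.8 -0.  -0.3] w 22.2 x [ 0.12   0.003 -0.993] q [ 0.16  0.35  2.03 -0.03  0.65 -1.46]
-85 [0.0002, -0.0014, -0.0154]
-100 [-0.0016, 0.0014, -0.0129]
-115 [-0.0015, 0.0047, -0.0121]
-130 [-0.0013, 0.0077, -0.0105]
-145 [-0.001, 0.0102, -0.0081]
-160 [-0.0007, 0.0119, -0.0052]
-175 [-0.0003, 0.0129, -0.002]
-190 [0.0001, 0.013, 0.0014]
```

Emit:
carry_out(commands=[[-0.001, -0.0014, -0.0155, 0, 0, 0], [-0.0016, 0.001, -0.0138, 0, 0, 0], [-0.0015, 0.0045, -0.013, 0, 0, 0], [-0.0013, 0.0078, -0.0114, 0, 0, 0], [-0.001, 0.0105, -0.009, 0, 0, 0], [-0.0007, 0.0124, -0.006, 0, 0, 0], [-0.0003, 0.0136, -0.0028, 0, 0, 0]])

```text
t: 52.62
ee_pos: [437.6, 126.9, 99.8]
orientation: [-0.057, 1.431, 0.045]
ft_force: [0.9, -7.0, 3.3]
width: 22.2
```

```bash
sed -i 's/134.6\]/136]/' h.py
python3 - <<'E'
from h import *
wind([-185,-200,-215,-230,-245,-260,-275,-290])
E
```

```text
t 52.62 K [432.4 127.  136.5] phi -170.6 r 49.3 dz 0.5 F [ 0.9 -7.   3.3] w 22.2 x [ 0.139 -0.003 -0.99 ] q [ 0.29  0.27  2.16 -0.08  0.58 -1.29]
-185 [0.0003, 0.0124, -0.0004]
-200 [0.0004, 0.0125, 0.0036]
-215 [0.0008, 0.0112, 0.0067]
-230 [0.0012, 0.009, 0.0094]
-245 [0.0015, 0.0063, 0.0113]
-260 [0.0017, 0.0031, 0.0126]
-275 [0.0018, -0.0003, 0.0129]
-290 [0.0018, -0.0037, 0.0124]
```

Emit:
carry_out(commands=[[0.0003, 0.0132, -0.0006, 0, 0, 0], [0.0004, 0.0136, 0.0033, 0, 0, 0], [0.0007, 0.0123, 0.0066, 0, 0, 0], [0.001, 0.0101, 0.0096, 0, 0, 0], [0.0013, 0.0073, 0.0118, 0, 0, 0], [0.0015, 0.0041, 0.0132, 0, 0, 0], [0.0016, 0.0006, 0.0138, 0, 0, 0]])

```text
t: 53.5
ee_pos: [487.5, 183.5, 99.7]
orientation: [-0.074, 1.439, 0.036]
ft_force: [-8.1, -1.4, 8.5]
width: 22.6
```

Run:
```python
from h import *
wind([-285,-300,-315,-330,-345,-360,-375,-390])
```

```text
t 53.5 K [482.7 184.3 136.4] phi 88.2 r 49.3 dz 0.4 F [-8.1 -1.4  8.5] w 22.6 x [ 0.131 -0.02  -0.991] q [ 0.38  0.36  2.01 -0.11  0.66 -1.18]
-285 [0.0019, -0.0018, 0.0111]
-300 [0.0017, -0.0058, 0.0116]
-315 [0.0015, -0.0086, 0.0097]
-330 [0.0012, -0.0109, 0.0071]
-345 [0.0009, -0.0124, 0.0041]
-360 [0.0005, -0.013, 0.0007]
-375 [0.0, -0.0128, -0.0026]
-390 [-0.0004, -0.0117, -0.0058]
```

Emit:
carry_out(commands=[[0.0015, -0.0018, 0.0118, 0, 0, 0.5], [0.0014, -0.0056, 0.0126, 0, 0, 0.5], [0.0013, -0.0088, 0.0108, 0, 0, 0], [0.0011, -0.0114, 0.0082, 0, 0, 0], [0.0008, -0.0132, 0.005, 0, 0, 0], [0.0005, -0.014, 0.0016, 0, 0, 0], [0, -0.014, -0.0018, 0, 0, 0]])

```text
t: 54.38
ee_pos: [535.7, 122.9, 99.8]
orientation: [-0.051, 1.449, 0.055]
ft_force: [-2.9, 8.3, 3.0]
width: 22.5
```

Run:
```python
from h import *
wind([-385,-400,-415,-430,-445,-460,-475,-490])
```

```text
t 54.38 K [531.2 122.7 136.6] phi -13.8 r 51.6 dz 0.6 F [-2.9  8.3  3. ] w 22.5 x [ 0.12   0.007 -0.993] q [ 0.22  0.39  1.95 -0.03  0.68 -1.4 ]
-385 [-0.0001, -0.0085, -0.0054]
-400 [-0.0009, -0.0105, -0.0077]
-415 [-0.0012, -0.0081, -0.0101]
-430 [-0.0014, -0.0052, -0.0119]
-445 [-0.0016, -0.0019, -0.0128]
-460 [-0.0016, 0.0015, -0.0129]
-475 [-0.0015, 0.0048, -0.0121]
-490 [-0.0013, 0.0078, -0.0104]
```

Emit:
carry_out(commands=[[-0.0003, -0.009, -0.0054, 0, 0, 0], [-0.0009, -0.0115, -0.008, 0, 0, 0], [-0.0012, -0.0092, -0.0108, 0, 0, 0], [-0.0014, -0.0062, -0.0129, 0, 0, 0], [-0.0016, -0.0028, -0.014, 0, 0, 0], [-0.0016, 0.0008, -0.0142, 0, 0, 0], [-0.0015, 0.0042, -0.0135, 0, 0, 0], [-0.0013, 0.0073, -0.012, 0, 0, 0]])

```text
t: 55.38
ee_pos: [457.5, 93.2, 100.0]
orientation: [-0.042, 1.42, 0.059]
ft_force: [6.4, -3.7, -5.5]
width: 22.8
```

Run:
```python
from h import *
wind([-490,-505,-520,-535,-545,-550])
```

```text
t 55.38 K [452.   92.7 136.6] phi -124.5 r 51.4 dz 0.6 F [ 6.4 -3.7 -5.5] w 22.8 x [ 0.149  0.016 -0.989] q [ 0.18  0.28  2.14 -0.02  0.57 -1.43]
-490 [0.0002, 0.0042, -0.0028]
-505 [-0.0012, 0.0102, -0.0081]
-520 [-0.0007, 0.012, -0.0052]
-535 [-0.0002, 0.0129, -0.002]
-545 [0.0001, 0.0087, 0.0006]
-550 [0.0002, 0.0043, 0.0008]
```

Emit:
carry_out(commands=[[-0.0001, 0.005, -0.0036, 0, 0, 0], [-0.0012, 0.011, -0.0085, 0, 0, 0], [-0.0007, 0.0131, -0.0058, 0, 0, 0], [-0.0002, 0.0138, -0.0026, 0, 0, 0], [0, 0.011, 0, 0, 0, 0], [0, 0.008, 0.001, 0, 0, 0], [0, 0, 0, 0, 0, 0]])

```text
t: 56.25
ee_pos: [436.4, 143.8, 100.4]
orientation: [-0.064, 1.415, 0.051]
ft_force: [6.1, -21.1, 3.9]
width: 22.0
```

Run:
```python
from h import *
wind([-546,-550])
```

```text
t 56.25 K [430.7 143.9 137. ] phi 169.9 r 51.2 dz 1.0 F [  6.1 -21.1   3.9] w 22.0 x [ 0.154 -0.003 -0.988] q [ 0.33  0.27  2.16 -0.1   0.57 -1.23]
-546 [0.0011, -0.0037, 0.0003]
-550 [0.0001, 0.0034, 0.0007]
```

At the stop, with 21 N against it. Ease off, square the jaws to the hinge pin, and bring the tool upright.

Emit:
carry_out(commands=[[0, -0.002, 0, 5, 0, 0], [0, 0, 0, 5, 0, 0], [0, 0, -0.003, 0, 4.4, 0], [0, 0, -0.003, 0, 4.4, 0], [0, 0, 0, 0, 0, 0]])

```text
t: 56.88
ee_pos: [433.2, 140.7, 101.4]
orientation: [0.092, 1.566, -0.072]
ft_force: [0.5, -0.7, 0.5]
width: 22.1
```

Run:
```python
from h import *
wind([174])
go([433,139.6,98],84)
for n in ('top',):
    t=ctrl.get_image(n);m=cv2.inRange(cv2.cvtColor(t['pixels'],cv2.COLOR_BGR2HSV),(18,120,100),(32,255,255));m[:,:140]=0
    c=max(cv2.findContours(m,0,1)[0],key=cv2.contourArea);print(cv2.boundingRect(c),np.round(cv2.boxPoints(cv2.minAreaRect(c))).tolist())
s=ctrl.get_image('scene');m=cv2.inRange(cv2.cvtColor(s['pixels'],cv2.COLOR_BGR2HSV),(18,120,100),(32,255,255))
for c in cv2.findContours(m,0,1)[0]:
    if cv2.contourArea(c)>100:print(cv2.contourArea(c),np.round(cv2.minAreaRect(c)[0],1))
```

```text
t 56.88 K [433.1 140.2 138.4] phi 173.8 r 48.3 dz 2.4 F [ 0.5 -0.7  0.5] w 22.1 x [ 0.004  0.012 -1.   ] q [ 0.28  0.32  2.07  0.02  0.75 -1.2 ]
174 [0.0024, -0.0002, -0.0017]
tcp [433.2 140.7 101.4] t 56.88 F [ 0.5 -0.7  0.5] w 22.1 xaxis [ 0.004  0.012 -1.   ] yawY 84.0 q6 -1.2
 delta tool [ 3.4 -1.2 -0.1] turn [ 0.   0.1 -0.7]
(156, 200, 44, 42) [[155.0, 220.0], [194.0, 199.0], [206.0, 220.0], [166.0, 241.0]]
589.0 [219.5 282.5]
755.5 [224.6 248.1]
174.5 [229.2 226.9]
```

The yellow patches are back on their starting pixels in the scene view, so the cover is shut. Regrip the knob 5 mm deeper before folding.

Emit:
carry_out(commands=[[0, 0, 0, 0, 0, -0.7], [0, 0, 0, 0, 0, 0], [0.005, 0, 0, 0, 0, 0], [0, 0, 0, 0, 0, 0]], grip=0.6)

```text
t: 57.48
ee_pos: [429.6, 140.7, 95.3]
orientation: [0.079, 1.568, -0.082]
ft_force: [-0.4, 0.9, 0.2]
width: 34.6
```

Emit:
carry_out(commands=[[0, 0, 0, 0, 0, 0], [0, 0, 0, 0, 0, 0], [0, 0, 0, 0, 0, 0]], grip=1)

```text
t: 57.85
ee_pos: [429.4, 140.8, 95.2]
orientation: [0.08, 1.568, -0.082]
ft_force: [-0.4, 0.5, 0.1]
width: 22.4
```

Run:
```python
from h import *
wind([174])
go([433,139.6,98],84)
```

```text
t 57.85 K [429.3 140.8 132.2] phi 173.6 r 52.1 dz -3.8 F [-0.4  0.5  0.1] w 22.4 x [ 0.001 -0.002 -1.   ] q [ 0.29  0.33  2.07 -0.    0.74 -1.17]
174 [-0.0038, -0.0004, 0.0021]
tcp [429.4 140.8  95.2] t 57.85 F [-0.4  0.5  0.1] w 22.4 xaxis [ 0.001 -0.002 -1.   ] yawY 84.1 q6 -1.17
 delta tool [-2.8 -0.8  3.7] turn [0.1 0.1 0.1]
```

Emit:
carry_out(commands=[[0.0018, 0, 0.014, 0, 0, 0], [0.0054, 0, 0.013, 0, 0, 0], [0.0086, 0, 0.0112, 0, 0, 0], [0.0112, 0, 0.0086, 0, 0, 0]])

```text
t: 58.35
ee_pos: [477.5, 134.9, 67.3]
orientation: [0.079, 1.569, -0.083]
ft_force: [-2.4, -2.7, 2.4]
width: 22.3
```

Run:
```python
from h import *
o=ctrl.get_obs();d=o['ee_pos']-[429.4,140.8,95.2];print(d.round(1),np.degrees(np.arctan2(54+d[2],d[0])),np.hypot(54+d[2],d[0]))
go([483.1,135.2,41.2],84)
```

```text
[ 48.1  -5.9 -27.9] 28.485251009112474 54.70764577968775
tcp [477.5 134.9  67.3] t 58.35 F [-2.4 -2.7  2.4] w 22.3 xaxis [-0.    -0.003 -1.   ] yawY 84.1 q6 -1.21
 delta tool [26.1  1.   5.5] turn [0.1 0.  0.2]
```

Emit:
carry_out(commands=[[0.012, 0.0005, 0.0043, 0, 0, 0], [0.013, 0.0003, 0.0015, 0, 0, 0], [0.003, 0, 0, 0, 0, 0], [0.003, 0, 0, 0, 0, 0], [0, 0, 0, 0, 0, 0]])

```text
t: 58.98
ee_pos: [485.7, 134.0, 34.6]
orientation: [0.079, 1.569, -0.085]
ft_force: [-3.8, -3.4, 19.9]
width: 22.4
```

Run:
```python
from h import *
o=ctrl.get_obs();d=o['ee_pos']-[429.4,140.8,95.2];print(d.round(1),np.degrees(np.arctan2(54+d[2],d[0])),np.hypot(54+d[2],d[0]))
go([483.1,135.2,41.2],84)
```

```text
[ 56.3  -6.8 -60.6] -6.650962775578263 56.708775523990795
tcp [485.7 134.   34.6] t 58.98 F [-3.8 -3.4 19.9] w 22.4 xaxis [ 0.    -0.004 -1.   ] yawY 84.0 q6 -1.21
 delta tool [-6.6  0.9 -2.7] turn [0.  0.  0.2]
```

The knob is pressed home with 20 N from below. Release, rise clear, and check.

Emit:
carry_out(commands=[[-0.002, 0, 0, 0, 0, 0], [0, 0, 0, 0, 0, 0], [0, 0, 0, 0, 0, 0], [-0.02, 0, 0, 0, 0, 0], [-0.04, 0, 0, 0, 0, 0], [-0.05, 0, 0, 0, 0, 0], [-0.05, 0, -0.03, 0, 0, 0], [0, 0, -0.05, 0, 0, 0]], grip=0.5)

```text
t: 59.98
ee_pos: [406.5, 144.6, 199.3]
orientation: [0.082, 1.571, -0.085]
ft_force: [-0.6, -0.2, -1.5]
width: 43.8
```

Run:
```python
from h import *
go([430,130,200])
im=ctrl.get_image('wrist');s=ctrl.get_image('scene')
print('knob folded',proj(im,[485.5,134.5,80],True),'scene',proj(s,[485.5,134.5,80]))
m=cv2.inRange(cv2.cvtColor(s['pixels'],cv2.COLOR_BGR2HSV),(18,120,100),(32,255,255))
for c in cv2.findContours(m,0,1)[0]:
    if cv2.contourArea(c)>100:print(cv2.contourArea(c),np.round(cv2.minAreaRect(c)[0],1))
a0=cv2.imread('pics/s0.png')
cv2.imwrite('pics/f16.png',np.vstack([np.hstack([cv2.resize(im['pixels'][90:240,150:370],(440,300)),cv2.resize(s['pixels'][170:300,190:290],(231,300))]),np.hstack([cv2.resize(s['pixels'][80:160,240:330],(338,300)),cv2.resize(s['pixels'][130:380,110:330],(333,300))])]))
```

```text
tcp [406.5 144.6 199.3] t 59.98 F [-0.6 -0.2 -1.5] w 43.8 xaxis [-0.002 -0.002 -1.   ] yawY 83.9 q6 -1.15
 delta tool [ -0.8 -12.   24.9] 
knob folded [257.38597045 248.03297045] scene [225.71346236 203.10510716]
586.0 [219.5 282.5]
754.5 [224.6 248.1]
174.5 [229.2 226.4]
```

View pics/f16.png

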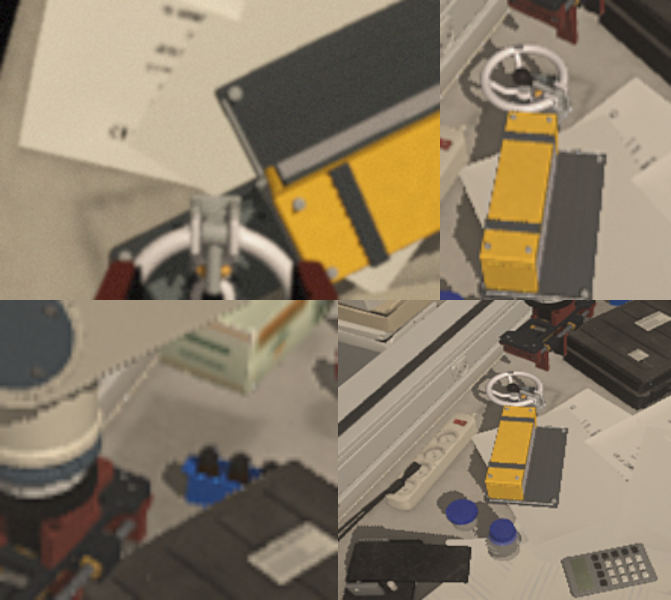

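The scene crop shows the knob folded over the wheel hub, the cover shut on its starting pixels, and the vials standing in the carrier. Handing in.

```bash
python3 -c "
from h import *
print(ctrl.close_job())"
```

```text
the job is handed in; nothing more can be done
None
```

The job is done and handed in at about 60 s of robot time; no verdict was reported. I swung the crank up and wound the cover open. The three vials present (wells 1, 3 and 4; well 2 was empty) went into three carrier compartments. I then wound the cover shut and folded the crank flat.

**Last checks**
- **Cover:** the yellow patches are back on their starting pixels in the scene view, and the wheel was pushed to its stop (21 N) before folding.
- **Crank:** the knob took about 20 N of downward press when home. The last picture shows it lying over the hub.
- **Vials and carrier:** the wrist and scene views show the vials upright, one per compartment. The carrier had not moved, at about (414.5, -357) mm.
- **Bystanders:** the bottle and pot look unmoved in the last picture. I never measured any of the three, and I did not look at the cell box again at the end.
- **Clearance:** the gripper was open and about 120 mm or more above the store, with no contact force.

**Disagreements**
- **Finger length:** the finger ends are about 30 mm above the reported TCP, not at it. My first grip on the knob closed just above it without contact. Triangulation and contact with the well block confirmed the offset, and I allowed for it afterwards.
- **Camera bias:** the wrist-camera x positions at the wheel read 3–5 mm beyond the arm's own measurements, which I followed when winding.

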